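# Fetch the tea infuser from the back of a full rail

### The job

I want to make tea, but the tea infuser hangs at the back of the right-hand rail, behind the scoop and the honey dipper. Move those two over to the empty left-hand rail so that they hang there freely by their eyes, then take the infuser off and stand it in the mug, perforated end down on the bottom. Drop nothing, be gentle with the mug and keep it upright where it stands, and do not disturb the other things on the worktop.

Things in the scene. Friction and masses are not known exactly. Their poses are not given: they have to be found in the camera images.
- rack: fixed: wooden board 100 x 480 x 18 mm with dark steel posts (14 mm thick, 8 mm at the top) 220 mm left and right of its middle; from each post's top a level rail runs inward. The rails' upturned tips leave a loading gap of 70 mm. Origin: underside, middle of the board; x away from the robot, across the rails; y to the left, along them; z up
- full_rail (a point): on the axis of the right-hand (-y) rail, 130 mm from the rack's middle, 246 mm high. At the start three tools hang here, 47 mm apart: the infuser next to the post, the scoop and dipper nearer the gap, in either order. The rail is right above the handles, in the way of a gripper pointing down; one tilted 45 deg, wrist toward the robot, passes in front of and under it
- spare_rail (a point): on the axis of the left-hand (+y) rail, 130 mm from the rack's middle, 246 mm high; empty at the start. Both rails are 8 mm round bars, straight from 48 to 210 mm from the rack's middle, where the post's bend begins
- full_tip (a point): top of the right-hand rail's upturned tip, 39 mm from the rack's middle, 17 mm above the rail's axis (21 mm above the rail's underside)
- spare_tip (a point): top of the left-hand rail's upturned tip, 39 mm from the rack's middle, 17 mm above the rail's axis (21 mm above the rail's underside)
- scoop: steel measuring scoop, 174 mm long, its head a round cup 56 mm across and 27 mm deep (along y). A bare handle 16 mm wide (x) and 10 mm thick (y) below an eye. Origin: a point of the handle to pinch it at (along y), with 21 mm of bare handle above it and 50 mm below; z up along it; y lies along the rail as it hangs, the origin then 57 mm below the rail's axis. About 80 g
- dipper: honey dipper, 193 mm long, its head a grooved wooden bulb 39 mm thick and 70 mm long. A bare handle 16 mm wide (x) and 10 mm thick (y) below an eye. Origin: a point of the handle to pinch it at (along y), with 21 mm of bare handle above it and 50 mm below; z up along it; y lies along the rail as it hangs, the origin then 57 mm below the rail's axis. About 70 g
- infuser: tea infuser, 195 mm long, its head a perforated steel tube 36 mm thick and 77 mm long, foot 128 mm below the origin. A bare handle 16 mm wide (x) and 10 mm thick (y) below an eye. Origin: a point of the handle to pinch it at (along y), with 21 mm of bare handle above it and 50 mm below; z up along it; y lies along the rail as it hangs, the origin then 57 mm below the rail's axis. About 80 g
- scoop_eye (a point): top of the hole in the scoop's eye, 62 mm above its origin; it sits on the rail. The hole runs through along y, 26 mm wide (x), 36 mm tall, pointed at the top, in a steel frame 5 mm thick all round and 10 mm deep (y)
- dipper_eye (a point): top of the hole in the dipper's eye, 62 mm above its origin; it sits on the rail. The hole runs through along y, 26 mm wide (x), 36 mm tall, pointed at the top, in a steel frame 5 mm thick all round and 10 mm deep (y)
- infuser_eye (a point): top of the hole in the infuser's eye, 62 mm above its origin; it sits on the rail. The hole runs through along y, 26 mm wide (x), 36 mm tall, pointed at the top, in a steel frame 5 mm thick all round and 10 mm deep (y)
- infuser_foot (a point): lowest point of the infuser's head, on its axis
- mug: dark mug, loose, 88 mm in diameter, 106 mm tall, about 290 g, handle toward its own -y; origin on the underside, 20 mm from the cup's axis toward the handle; z up
- mug_mouth (a point): middle of the mug's mouth, 106 mm above the worktop; the opening is about 76 mm across
- mug_floor (a point): middle of the mug's inner floor, 8 mm above its underside; about 60 mm across there
- egg_timer: bystander: round kitchen timer, 64 mm thick, 47 mm tall, origin under its middle
- teaspoon: bystander: teaspoon lying flat, 130 mm long, origin under its middle
- snack_bar: bystander: wrapped biscuit bar lying flat, 59 x 145 x 20 mm, origin under its middle

How it is judged:
By the outcome, as a careful person would: the job done as asked, in the order asked, and still so for the second after the job is handed in, with the robot touching nothing.
It also fails if it takes over 64 s, if anything falls off the work surface, if the arm or the gripper's body presses on something with over 40 N, if the wrist force passes 120 N, or if a joint passes its speed limit or range.

### The arm

A 6-joint arm with a two-finger parallel gripper is mounted at the origin on a cart in front of the work surface, level with it; the furniture and walls round the work are solid. World frame = base frame: x ahead of the robot, y to its left, z up, the work surface at z = 0. Lengths are in m, angles in rad, forces in N, time in s.
With the tool pointing down it reaches from about 0.275 to 0.725 m from the base axis. Payload 15.9 kg.
Tool frame: the origin (TCP) lies at the centre of the arm's flange, where the gripper is bolted on; the fingertips stand manip.tcp_to_tips ahead of it and the grasp point (between the pads) lies 155 mm ahead of it (manip.tcp_to_tips is the distance from the TCP to the fingertips, in m); z points along the fingers, y is the line along which they close (so a half turn about z gives the same grasp; the last joint's range is limited). The gripper opens to 85 mm and grips with 20 to 120 N. Pads are 22 mm wide; open, the fingers measure 114 mm over their backs; the gripper's body (76 mm by 85 mm) begins 54 mm behind the grasp point. The pads swing forward as they close: fully open they stand 13 mm farther back than shut.
Start: joints at [-1.145, 0.213, -0.034, 1.323, 0, 1.571], TCP at [0.207, -0.455, 0.405] pointing down, gripper open.
Joint ranges: [-2.98, 2.98], [-0.74, 1.72], [-1.14, 1.35], [-2.1, 2.04], [-1.57, 1.44], [-3.14, 3.14]. Speed limits (rad/s): [1.89, 1.89, 2.39, 2.57, 3.14, 3.14].

### API

Orientations are given as [roll, pitch, yaw] about the fixed x, y, z axes, in that order (R = Rz(yaw) Ry(pitch) Rx(roll)).
In Python, from station import manip gives the robot as it stands. The module is installed in compiled form; this text tells all that it offers.
- The arm moves only by the shell command python3 -m inch 'ROWS' [FORCE]. ROWS is JSON, a list of rows, each an object with "grip": the opening, from 0 (shut) to 1 (fully open); "xyz": the shift along the tool's x, y, z in m, a list of three; "dr": the turn, a rotation vector about the tool's x, y, z in rad, a list of three. A call has 1 to 5 rows; each row shifts and turns the commanded pose from where the row before left it, along the tool's axes as they then stand; what a row does not reach is not made up. A row lasts 1/8 s, in which the tool goes at most 62.5 mm and 10.7 degrees, less where a joint would pass 70% of its speed; a pose out of reach is approached as far as the arm can. A call is refused whole if a number of a shift passes 0.0625 or a number of a turn 0.188, either way. A call with a gripper value outside its range is refused whole. The fingers move at their own pace and stop on an object; FORCE is the grip in N (left out, the last holds). Time passes only in rows, so rows that do not move let the fingers close. It gives the time, the measured TCP pose, the force, the opening and the grip force at its end, in the units of the state.
- manip.read_state(): the state, without advancing time (a new reading comes with each control period).
- manip.get_image(name): name is "scene" or "side" or "wrist"; returns a dict with "image" (400x640x3 uint8, blue, green, red), "fx", "fy", "cx", "cy" (pixels), "R" (3x3) and "t" (3): a world point X has camera coordinates R X + t; the wrist camera has in their place "hand_eye" (4x4, takes a point from camera to tool coordinates, whose origin is the TCP and whose axes are the flange's). Camera axes: x right, y down, z forward; pixel columns grow to the right and rows downward; lengths in m; the calibration is good to about 2 mm. A picture is of the moment at which its call begins: read the wrist's pose just before it. There is no depth.
- manip.finish_job(): hands the job in; it is judged then, once.
The state is a dict: "t": time; "joint_pos": joint angles; "joint_vel": joint speeds; "joint_efforts": joint torques, N m; "ee_pos": TCP position; "tool_rot": TCP orientation; "force": force on the tool from outside, world axes, zero at the start; "wrist_torque": the same for the moment, N m; "opening": finger opening in m; "grip_force": force on a finger pad.
Only numpy, scipy, OpenCV 4.12 (cv2) and the standard library are available. Lean on these libraries where they do the work, as an engineer would, in place of code of your own. Each camera call takes 0.05 s, during which the arm holds its last target. There are 200 camera calls.

## Working session

There is one attempt and no reset: what is moved stays moved. The work goes in short steps, Python scripts to look and compute and a shell command to move; the robot and the scene stay as the last step left them, time stands still between calls to the robot, and variables do not carry over. Pictures are saved under pics/ and viewed, at most 10 in all, crops included, and the job is handed in when it is done.

```bash
mkdir -p pics
python3 - <<'E'
from station import manip
import cv2,numpy as np
s=manip.read_state();print({k:np.round(v,3).tolist() for k,v in s.items()},manip.tcp_to_tips)
for n in("scene","side"):
    d=manip.get_image(n);cv2.imwrite(f"pics/{n}0.png",d["image"])
    print(n,d["fx"],d["fy"],d["cx"],d["cy"],np.round(d["R"],4).tolist(),np.round(d["t"],4).tolist())
d=manip.get_image("wrist");print(d["hand_eye"])
E
```

```text
{'t': 0.0, 'joint_pos': [-1.145, 0.213, -0.035, 1.324, 0.0, 1.571], 'joint_vel': [0.001, 0.001, -0.002, -0.001, 0.001, 0.001], 'joint_efforts': [-0.001, -68.615, 48.712, 0.018, -0.0, 0.0], 'ee_pos': [0.206, -0.455, 0.404], 'tool_rot': [-3.14, -0.0, 0.426], 'force': [-0.832, 0.68, 0.031], 'wrist_torque': [-0.076, -0.037, 0.019], 'grip_force': 0.0, 'opening': 0.086} 0.1734
scene 423.83182962627217 423.83182962627217 313.68522935131637 199.39792578033095 [[-0.8058, -0.5917, -0.0264], [-0.2217, 0.3427, -0.9129], [0.5492, -0.7297, -0.4074]] [0.4167, 0.2917, 1.1827]
side 520.1269203567836 520.1269203567836 313.84618099406214 201.55171656646095 [[0.9326, -0.3602, -0.0245], [-0.1994, -0.4574, -0.8666], [0.3009, 0.8131, -0.4984]] [-0.5042, 0.2391, 1.7932]
[[ 1.18541109e-03 -9.64893909e-01 -2.62637276e-01  6.75741470e-02]
 [ 9.99997962e-01  7.14566098e-04  1.88826282e-03 -5.94661200e-04]
 [-1.63430160e-03 -2.62638979e-01  9.64892790e-01  2.99101710e-02]
 [ 0.00000000e+00  0.00000000e+00  0.00000000e+00  1.00000000e+00]]
```

View pics/scene0.png

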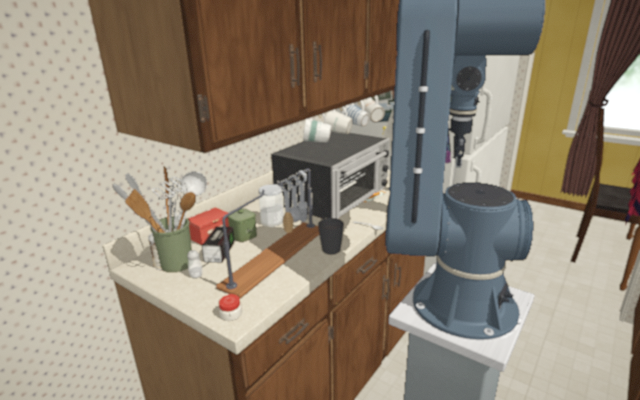

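View pics/side0.png

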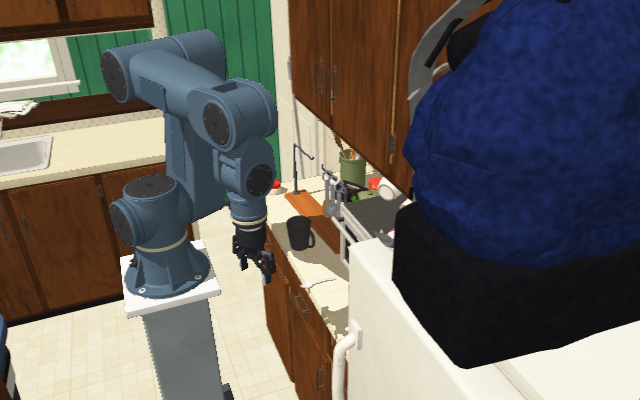

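The scene view shows the rack (posts ≈(228,285) and (311,228)), the tools at ≈(290,190) and the mug at (331,236). In the side view the mug is at (299,232) and the tools are at ≈(330,195). I'll enlarge both.

Run:
```python
import cv2,numpy as np
a=cv2.imread("pics/scene0.png")[160:310,205:355];b=cv2.imread("pics/side0.png")[135:260,262:362]
a=cv2.resize(a,None,fx=3,fy=3,interpolation=cv2.INTER_CUBIC);b=cv2.resize(b,(350,438),interpolation=cv2.INTER_CUBIC)
o=np.zeros((450,800,3),np.uint8);o[:450,:450]=a;o[:438,450:]=b;cv2.imwrite("pics/c1.png",o)
```

```text
(no output)
```

View pics/c1.png

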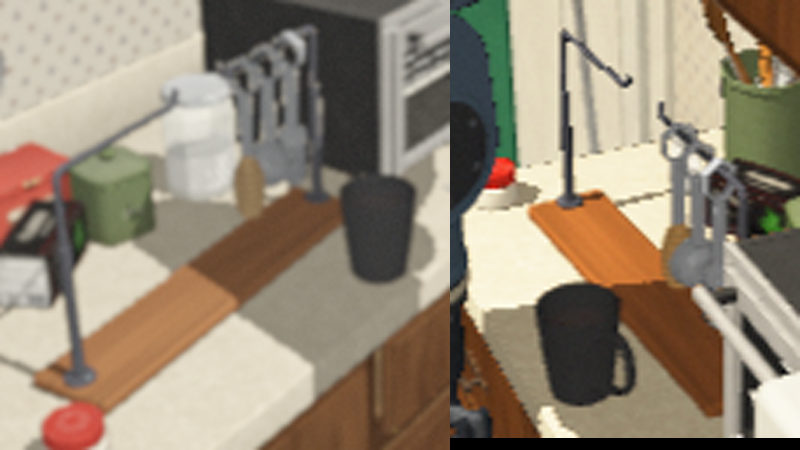

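The enlarged picture shows the order as dipper nearest the gap, then scoop, then infuser at the post. I can read the rail tips, post bases and mug rim in both views.

```bash
cat > h.py <<'E'
import numpy as np,cv2
from scipy.spatial.transform import Rotation as Ro
C={"scene":(423.83,313.685,199.398,[[-0.8058,-0.5917,-0.0264],[-0.2217,0.3427,-0.9129],[0.5492,-0.7297,-0.4074]],[0.4167,0.2917,1.1827]),
"side":(520.127,313.846,201.55,[[0.9326,-0.3602,-0.0245],[-0.1994,-0.4574,-0.8666],[0.3009,0.8131,-0.4984]],[-0.5042,0.2391,1.7932])}
def proj(n,X):
    f,cx,cy,R,t=C[n];p=np.array(R)@X+t;return np.array([f*p[0]/p[2]+cx,f*p[1]/p[2]+cy])
def ray(n,uv):
    f,cx,cy,R,t=C[n];R=np.array(R);d=R.T@[(uv[0]-cx)/f,(uv[1]-cy)/f,1];return -R.T@np.array(t),d/np.linalg.norm(d)
def plane(n,uv,z):
    o,d=ray(n,uv);return o+d*(z-o[2])/d[2]
def meet(rs):
    A=sum(np.eye(3)-np.outer(d,d) for o,d in rs);b=sum((np.eye(3)-np.outer(d,d))@o for o,d in rs);return np.linalg.solve(A,b)
def rot(rpy): return Ro.from_euler("xyz",rpy).as_matrix()
E
python3 - <<'E'
from h import *
from scipy.optimize import least_squares
P=[((0,.22,.018),"scene",(230,286.5)),((0,-.22,.018),"scene",(311,226)),((0,.039,.263),"scene",(262.3,191.7)),((0,-.039,.263),"scene",(279,182.3)),
((0,.22,.018),"side",(296.3,193)),((0,.039,.263),"side",(312.9,158.7)),((0,-.039,.263),"side",(322.3,165))]
def w(q,p):
    c,s=np.cos(q[2]),np.sin(q[2]);return np.array([q[0]+c*p[0]-s*p[1],q[1]+s*p[0]+c*p[1],p[2]])
f=lambda q:np.concatenate([proj(n,w(q,p))-uv for p,n,uv in P])
r=least_squares(f,[.6,0,0]);print(np.round(r.x,4),np.round(r.fun,1))
for k in(.039,-.039):print("tip",np.round(meet([ray(n,uv) for p,n,uv in P if p[1]==k]),4))
print("mug",meet([ray("scene",(331,221)),ray("side",(298.9,219.3))]),plane("scene",(331,221),.106),plane("side",(298.9,219.3),.106))
for p in[(0,y,.263) for y in(.039,-.039)]:print(w(r.x,p))
E
```

```text
[0.599  0.1041 0.0625] [ 0.7 -0.9  0.2 -0.1  0.6 -2.6 -0.7 -1.4 -0.1 -1.1 -0.6 -3.2 -1.1 -1.5]
tip [0.5994 0.1422 0.2516]
tip [0.6034 0.0612 0.2573]
mug [ 0.4707865  -0.03772348  0.11301663] [ 0.47576533 -0.04743791  0.106     ] [ 0.47643443 -0.02486498  0.106     ]
[0.59657606 0.14300739 0.263     ]
[0.60144694 0.06515962 0.263     ]
```

```bash
python3 -m inch '[{"grip":0.4,"xyz":[0,0,0],"dr":[0,0,0.182]},{"grip":0.4,"xyz":[0,0,0],"dr":[0,0,0.182]},{"grip":0.4,"xyz":[0.025,-0.045,0.004],"dr":[0,0,0]},{"grip":0.4,"xyz":[0.025,-0.045,0.004],"dr":[0,0,0]},{"grip":0.4,"xyz":[0.025,-0.045,0.004],"dr":[0,0,0]}]'
python3 -m inch '[{"grip":0.4,"xyz":[0.025,-0.045,0.004],"dr":[0,0,0]},{"grip":0.4,"xyz":[0.025,-0.045,0.004],"dr":[0,0,0]},{"grip":0.4,"xyz":[0.025,-0.045,0.004],"dr":[0,0,0]},{"grip":0.4,"xyz":[0.025,-0.045,0.004],"dr":[0,0,0]},{"grip":0.4,"xyz":[0,-0.045,0.004],"dr":[0,0,0]}]'
```

```text
t: 0.78
ee_pos: [0.2733, -0.3145, 0.3924]
tool_rot: [-3.141, 0.0, 0.061]
force: [1.2, -0.1, 0.2]
opening: 0.0339
grip_force: 0.0
t: 1.4
ee_pos: [0.3597, -0.0836, 0.3724]
tool_rot: [-3.141, -0.0, 0.063]
force: [0.5, 0.6, 0.6]
opening: 0.034
grip_force: 0.0
```

```bash
python3 -m inch '[{"grip":0.4,"xyz":[0,-0.018,0],"dr":[0,0.157,0]},{"grip":0.4,"xyz":[0,-0.018,0],"dr":[0,0.157,0]},{"grip":0.4,"xyz":[0,-0.018,0],"dr":[0,0.157,0]},{"grip":0.4,"xyz":[0,-0.018,0],"dr":[0,0.157,0]},{"grip":0.4,"xyz":[0,-0.018,0],"dr":[0,0.157,0]}]'
python3 -m inch '[{"grip":0.4,"xyz":[0,0,0.03],"dr":[0,0,0]},{"grip":0.4,"xyz":[0,0,0],"dr":[0,0,0]}]'
python3 - <<'E'
from station import manip
import cv2,numpy as np
s=manip.read_state();print(s["ee_pos"],s["tool_rot"])
d=manip.get_image("wrist");cv2.imwrite("pics/w1.png",d["image"]);print(d["fx"],d["cx"],d["cy"])
np.savez("w1.npz",p=s["ee_pos"],r=s["tool_rot"])
E
```

```text
t: 2.02
ee_pos: [0.353, 0.0051, 0.3729]
tool_rot: [-3.141, -0.791, 0.061]
force: [1.4, -0.4, -0.4]
opening: 0.034
grip_force: 0.0
t: 2.28
ee_pos: [0.3742, 0.0062, 0.3501]
tool_rot: [-3.141, -0.783, 0.062]
force: [-0.3, -0.3, -0.9]
opening: 0.0339
grip_force: 0.0
[0.37418974 0.00616519 0.35014691] [-3.14141874 -0.78263974  0.06232343]
283.17053273918 316.54248697782083 189.85498006572533
```

View pics/w1.png

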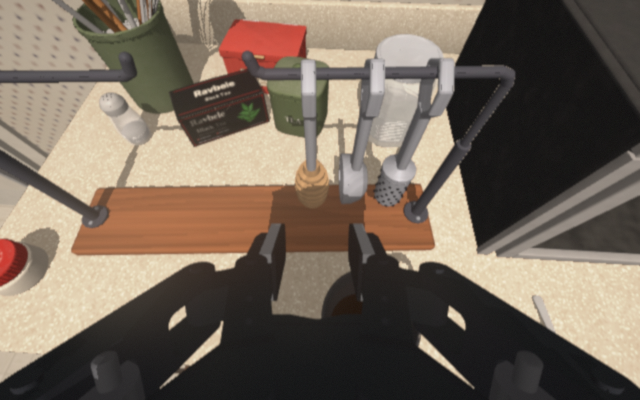

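The wrist view shows the dipper (eye 308,66; handle to 312,165), the scoop (373,66) and the infuser (438,66), with rail tips at (127,56) and (248,56) and post bases at (95,215) and (416,212). Casting rays:

```bash
cat >> h.py <<'E'
HE=np.array([[1.18541109e-03,-9.64893909e-01,-2.62637276e-01,6.75741470e-02],[9.99997962e-01,7.14566098e-04,1.88826282e-03,-5.94661200e-04],[-1.63430160e-03,-2.62638979e-01,9.64892790e-01,2.99101710e-02],[0,0,0,1]])
def wray(p,r,uv):
    d=np.array([(uv[0]-316.54)/283.17,(uv[1]-189.855)/283.17,1]);T=rot(r)
    o=T@HE[:3,3]+p;d=T@HE[:3,:3]@d;return o,d/np.linalg.norm(d)
def wplane(p,r,uv,z):
    o,d=wray(p,r,uv);return o+d*(z-o[2])/d[2]
E
python3 - <<'E'
from h import *
w=np.load("w1.npz");p,r=w["p"],w["r"]
for n,uv,z in[("tipL",(127,55),.263),("tipR",(248,55),.263),("railL",(20,76),.246),("railL",(100,75),.246),("railR",(340,73),.246),("railR",(470,73),.246),("pbL",(95,217),.018),("pbR",(416,214),.018),("dip",(308,84),.234),("scoop",(373,84),.234),("inf",(438,84),.234),("diphandle low",(312,160),.139)]:print(n,np.round(wplane(p,r,uv,z),4))
E
```

```text
tipL [0.5977 0.1404 0.263 ]
tipR [0.6026 0.0642 0.263 ]
railL [0.5939 0.2239 0.246 ]
railL [0.5984 0.1697 0.246 ]
railR [0.6111 0.005  0.246 ]
railR [ 0.617  -0.0851  0.246 ]
pbL [0.5842 0.3253 0.018 ]
pbR [ 0.6167 -0.1174  0.018 ]
dip [0.6129 0.0277 0.234 ]
scoop [ 0.616  -0.0201  0.234 ]
inf [ 0.6191 -0.0679  0.234 ]
diphandle low [0.6127 0.0258 0.139 ]
```

```bash
python3 -m inch '[{"grip":0.4,"xyz":[0.027,-0.0055,0.005],"dr":[0,0,0]},{"grip":0.4,"xyz":[0.025,0,0.01],"dr":[0,0,0]},{"grip":0.4,"xyz":[0,0,0.035],"dr":[0,0,0]},{"grip":0.4,"xyz":[0,0,0.035],"dr":[0,0,0]},{"grip":0.4,"xyz":[0,0,0],"dr":[0,0,0]}]'
python3 - <<'E'
from station import manip
import cv2
from h import *
s=manip.read_state();p,r=s["ee_pos"],s["tool_rot"];T=rot(r);print(p,r,T.T@(np.array([.607,.026,.189])-p)-[0,0,.155])
d=manip.get_image("wrist");cv2.imwrite("pics/w2.png",d["image"])
E
```

```text
t: 2.95
ee_pos: [0.4712, 0.0171, 0.3265]
tool_rot: [-3.141, -0.781, 0.061]
force: [-0.2, 0.2, 0.2]
opening: 0.0343
grip_force: 0.0
[0.47124363 0.01714566 0.32650346] [-3.14140576 -0.780942    0.06120129] [-0.00017021 -0.00049833  0.03842988]
```

View pics/w2.png

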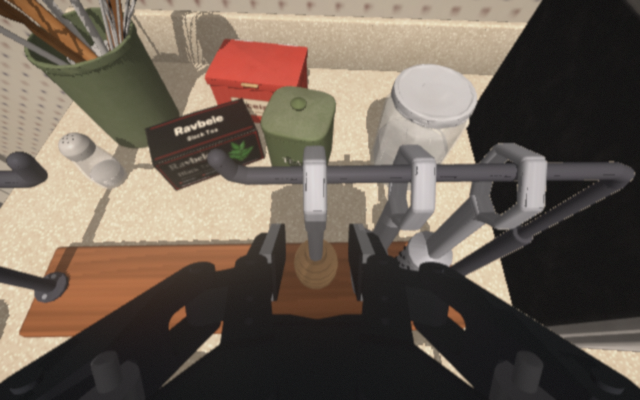

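The dipper handle (col 316) is centred between the pads (271 and 360). I'll advance and grip.

```bash
python3 -m inch '[{"grip":0.4,"xyz":[0,0,0.02],"dr":[0,0,0]},{"grip":0.4,"xyz":[0,0,0.019],"dr":[0,0,0]},{"grip":0.4,"xyz":[0,0,0],"dr":[0,0,0]},{"grip":0,"xyz":[0,0,0],"dr":[0,0,0]},{"grip":0,"xyz":[0,0,0],"dr":[0,0,0]}]' 50
python3 -m inch '[{"grip":0,"xyz":[0,0,0],"dr":[0,0,0]}]' 50
python3 - <<'E'
from station import manip
from h import *
s=manip.read_state();p,r=s["ee_pos"],s["tool_rot"];T=rot(r);print(T.round(4).tolist(),"grasp",p+T[:,2]*.155)
E
```

```text
t: 3.62
ee_pos: [0.4982, 0.019, 0.3016]
tool_rot: [3.142, -0.786, 0.062]
force: [-2.4, -0.4, 3.2]
opening: 0.0093
grip_force: 51.9
t: 3.75
ee_pos: [0.4984, 0.019, 0.3015]
tool_rot: [3.141, -0.787, 0.062]
force: [-5.3, -0.6, 7.2]
opening: 0.0092
grip_force: 52.6
[[0.7049, 0.0616, 0.7067], [0.0436, -0.9981, 0.0436], [0.708, 0.0001, -0.7062]] grasp [0.60794318 0.02580181 0.19203939]
```

```bash
python3 -m inch '[{"grip":0,"xyz":[0.0072,0,-0.0072],"dr":[0,0,0]},{"grip":0,"xyz":[0.0072,0,-0.0072],"dr":[0,0,0]},{"grip":0,"xyz":[0,0,0],"dr":[0,0,0]},{"grip":0,"xyz":[0,0,0],"dr":[0,0,0]}]'
python3 - <<'E'
from station import manip
import cv2
from h import *
s=manip.read_state();p,r=s["ee_pos"],s["tool_rot"];T=rot(r);print("grasp",p+T[:,2]*.155,s["force"])
d=manip.get_image("wrist");cv2.imwrite("pics/w3.png",d["image"][90:330,180:500])
cv2.imwrite("pics/w3.png",cv2.resize(d["image"][90:330,180:500],None,fx=2,fy=2))
E
```

```text
t: 4.25
ee_pos: [0.4983, 0.0191, 0.3208]
tool_rot: [3.142, -0.785, 0.062]
force: [0.1, 0.4, -1.0]
opening: 0.0095
grip_force: 51.2
grasp [0.60768264 0.02583818 0.21117897] [ 0.09133405  0.4381096  -1.02229692]
```

View pics/w3.png

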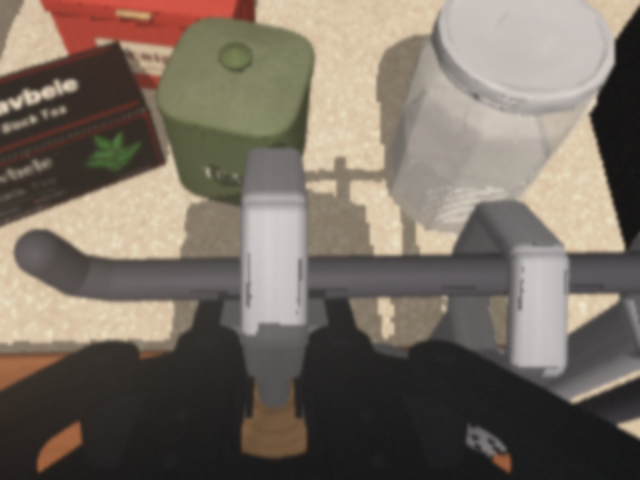

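The dipper is lifted, with the rail through its eye (rail at full-frame ≈(380,227), tip ≈(200,210)). I'll check the rail line against the eye.

Run:
```python
from station import manip
from h import *
s=manip.read_state();p,r=s["ee_pos"],s["tool_rot"]
for uv,z in[((380,227.5),.246),((260,227.5),.246),((490,226),.246),((200,209),.263)]:print(np.round(wplane(p,r,uv,z),4))
```

```text
[0.6097 0.002  0.246 ]
[0.6068 0.0478 0.246 ]
[ 0.6129 -0.0402  0.246 ]
[0.6054 0.0646 0.263 ]
```

```bash
python3 -m inch '[{"grip":0,"xyz":[0,-0.02,0],"dr":[0,0,0]},{"grip":0,"xyz":[0,-0.02,0],"dr":[0,0,0]},{"grip":0,"xyz":[0,-0.02,0],"dr":[0,0,0]},{"grip":0,"xyz":[0,-0.017,0],"dr":[0,0,0]},{"grip":0,"xyz":[0,0,0],"dr":[0,0,0]}]'
python3 - <<'E'
from station import manip
import cv2
from h import *
s=manip.read_state();p,r=s["ee_pos"],s["tool_rot"];T=rot(r);print("grasp",p+T[:,2]*.155,s["force"])
d=manip.get_image("wrist")
cv2.imwrite("pics/w4.png",cv2.resize(d["image"][90:330,50:450],None,fx=2,fy=2))
E
```

```text
t: 4.92
ee_pos: [0.4958, 0.0617, 0.3204]
tool_rot: [3.119, -0.785, 0.131]
force: [-0.9, -0.2, -1.4]
opening: 0.0093
grip_force: 51.2
grasp [0.60488446 0.07252046 0.21080236] [-0.92520555 -0.23331904 -1.35488714]
```

View pics/w4.png

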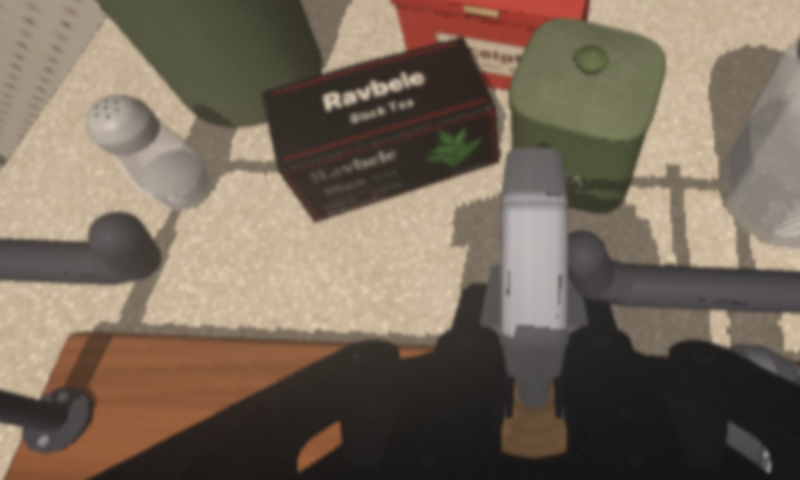

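The dipper's eye is in the gap, just past the right tip (583,262 in the crop). But the arm yawed and fell short, so I'll check the joints.

Run:
```python
from station import manip
import numpy as np
s=manip.read_state()
print({k:np.round(v,3).tolist() for k,v in s.items()})
```

```text
{'t': 4.975, 'joint_pos': [0.129, -0.082, -0.798, 0.069, -0.022, 3.141], 'joint_vel': [-0.011, 0.0, 0.0, -0.001, 0.0, -0.0], 'joint_efforts': [0.765, -44.819, 52.588, -10.615, -0.066, 0.004], 'ee_pos': [0.496, 0.061, 0.32], 'tool_rot': [3.119, -0.785, 0.131], 'force': [-0.642, -0.151, -1.346], 'wrist_torque': [-0.101, 0.754, 0.028], 'grip_force': 51.171, 'opening': 0.009}
```

Joint 6 is at its limit, so this wrist branch can't serve the left side. I'll hang the dipper back, turn the gripper half a turn (joint 6 ≈ 0) and regrasp.

```bash
cat >> h.py <<'E'
def togo(g,yaw=.065,flip=0,tilt=.785,off=.155):
    from station import manip
    s=manip.read_state();p,r=np.array(s["ee_pos"]),s["tool_rot"];T=rot(r)
    G=rot([np.pi,-tilt,yaw])@rot([0,0,np.pi*flip])
    tcp=np.array(g)-off*G[:,2]
    print("t",round(s["t"],2),"grasp",np.round(p+off*T[:,2],4),"rpy",np.round(r,3),"F",np.round(s["force"],1),"open",round(float(s["opening"]),4),"j",np.round(s["joint_pos"],2))
    print("shift in tool",np.round(T.T@(tcp-p),4),"turn",np.round(Ro.from_matrix(T.T@G).as_rotvec(),4), "shift in target frame",np.round(G.T@(tcp-p),4))
E
python3 -c "
from h import *
togo([.6078,.026,.211])"
```

```text
t 4.97 grasp [0.6049 0.0721 0.2108] rpy [ 3.119 -0.785  0.131] F [-0.6 -0.2 -1.3] open 0.0092 j [ 0.13 -0.08 -0.8   0.07 -0.02  3.14]
shift in tool [-0.0019  0.0425 -0.0013] turn [-0.0236 -0.0006  0.0465] shift in target frame [ 0.      0.0426 -0.0003]
```

```bash
python3 -m inch '[{"grip":0,"xyz":[-0.0005,0.014,-0.0004],"dr":[-0.008,0,0.0155]},{"grip":0,"xyz":[-0.0005,0.014,-0.0004],"dr":[-0.008,0,0.0155]},{"grip":0,"xyz":[-0.0005,0.014,-0.0004],"dr":[-0.008,0,0.0155]},{"grip":0,"xyz":[0,0,0],"dr":[0,0,0]}]'
python3 -c "
from h import *
togo([.6078,.026,.191])"
```

```text
t: 5.48
ee_pos: [0.4981, 0.0178, 0.3207]
tool_rot: [3.141, -0.786, 0.062]
force: [-0.6, 0.3, -1.9]
opening: 0.0094
grip_force: 51.2
t 5.47 grasp [0.6075 0.0245 0.2111] rpy [ 3.141 -0.786  0.062] F [-0.6  0.3 -1.9] open 0.0094 j [ 0.03 -0.08 -0.8   0.07  0.02  3.12]
shift in tool [-0.0139 -0.0011  0.0145] turn [ 0.0024 -0.0006 -0.0022] shift in target frame [-0.0139 -0.0011  0.0145]
```

```bash
python3 -m inch '[{"grip":0,"xyz":[-0.0068,0,0.0068],"dr":[0,0,0]},{"grip":0,"xyz":[-0.0067,0,0.0067],"dr":[0,0,0]},{"grip":0,"xyz":[0,0,0],"dr":[0,0,0]},{"grip":0,"xyz":[0,0,0],"dr":[0,0,0]}]'
```

```text
t: 5.98
ee_pos: [0.4985, 0.0195, 0.3017]
tool_rot: [3.141, -0.787, 0.065]
force: [-0.8, -0.7, 6.6]
opening: 0.0094
grip_force: 52.1
```

```bash
python3 -m inch '[{"grip":0.4,"xyz":[0,0,0],"dr":[0,0,0]},{"grip":0.4,"xyz":[0,0,0],"dr":[0,0,0]},{"grip":0.4,"xyz":[0,0,-0.02],"dr":[0,0,0]},{"grip":0.4,"xyz":[0,0,-0.03],"dr":[0,0,0]},{"grip":0.4,"xyz":[0,0,-0.04],"dr":[0,0,0]}]'
```

```text
t: 6.6
ee_pos: [0.4338, 0.0151, 0.365]
tool_rot: [3.141, -0.784, 0.065]
force: [-0.3, -0.2, 0.9]
opening: 0.0343
grip_force: 0.0
```

```bash
python3 -m inch '[{"grip":0.4,"xyz":[0,0,-0.04],"dr":[0,0,0]},{"grip":0.4,"xyz":[0,0,0],"dr":[0,0,-0.185]},{"grip":0.4,"xyz":[0,0,0],"dr":[0,0,-0.185]},{"grip":0.4,"xyz":[0,0,0],"dr":[0,0,-0.185]},{"grip":0.4,"xyz":[0,0,0],"dr":[0,0,-0.185]}]'
python3 -m inch '[{"grip":0.4,"xyz":[0,0,0],"dr":[0,0,-0.185]},{"grip":0.4,"xyz":[0,0,0],"dr":[0,0,-0.185]},{"grip":0.4,"xyz":[0,0,0],"dr":[0,0,-0.185]},{"grip":0.4,"xyz":[0,0,0],"dr":[0,0,-0.185]},{"grip":0.4,"xyz":[0,0,0],"dr":[0,0,-0.185]}]'
python3 -m inch '[{"grip":0.4,"xyz":[0,0,0],"dr":[0,0,-0.185]},{"grip":0.4,"xyz":[0,0,0],"dr":[0,0,-0.185]},{"grip":0.4,"xyz":[0,0,0],"dr":[0,0,-0.185]},{"grip":0.4,"xyz":[0,0,0],"dr":[0,0,-0.185]},{"grip":0.4,"xyz":[0,0,0],"dr":[0,0,-0.185]}]'
python3 -m inch '[{"grip":0.4,"xyz":[0,0,0],"dr":[0,0,-0.185]},{"grip":0.4,"xyz":[0,0,0],"dr":[0,0,-0.185]},{"grip":0.4,"xyz":[0,0,0],"dr":[0,0,0]}]'
python3 - <<'E'
from h import *
from station import manip
togo([.6078,.0255,.190],flip=1)
d=manip.get_image("wrist");cv2.imwrite("pics/w5.png",d["image"])
E
```

```text
t: 7.22
ee_pos: [0.4062, 0.0133, 0.3932]
tool_rot: [2.545, -0.546, 0.982]
force: [-0.6, -0.9, -0.6]
opening: 0.0339
grip_force: 0.0
t: 7.85
ee_pos: [0.4063, 0.0133, 0.3932]
tool_rot: [2.359, 0.071, 1.706]
force: [-0.2, -0.4, -0.5]
opening: 0.0341
grip_force: 0.0
t: 8.48
ee_pos: [0.4063, 0.0133, 0.3932]
tool_rot: [2.663, 0.649, 2.497]
force: [-0.3, -0.3, 0.3]
opening: 0.0343
grip_force: 0.0
t: 8.85
ee_pos: [0.4063, 0.0133, 0.3932]
tool_rot: [2.962, 0.769, 2.951]
force: [0.0, -0.0, 0.1]
opening: 0.0341
grip_force: 0.0
t 8.85 grasp [0.5156 0.0203 0.2836] rpy [2.962 0.769 2.951] F [ 0.  -0.   0.1] open 0.0341 j [ 0.02 -0.37 -0.8   0.36  0.03  0.15]
shift in tool [ 0.0007 -0.001   0.1315] turn [-0.0006  0.0004 -0.1828] shift in target frame [ 0.0008 -0.0009  0.1315]
```

View pics/w5.png

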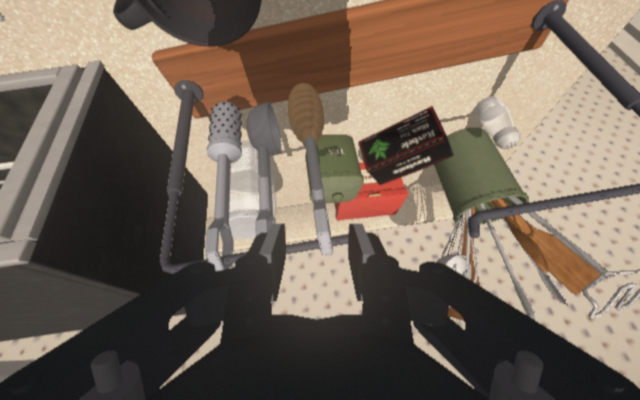

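All three tools still hang, and the dipper (318,200) is ahead of the jaws. I'll finish the turn and go back in.

```bash
python3 -m inch '[{"grip":0.4,"xyz":[0,0,0],"dr":[0,0,-0.183]},{"grip":0.4,"xyz":[0,-0.001,0.045],"dr":[0,0,0]},{"grip":0.4,"xyz":[0,0,0.035],"dr":[0,0,0]},{"grip":0.4,"xyz":[0,0,0.02],"dr":[0,0,0]},{"grip":0.4,"xyz":[0,0,0],"dr":[0,0,0]}]'
python3 - <<'E'
from h import *
from station import manip
togo([.6078,.0255,.190],flip=1)
s=manip.read_state();d=manip.get_image("wrist");cv2.imwrite("pics/w6.png",d["image"])
E
```

```text
t: 9.52
ee_pos: [0.477, 0.0168, 0.3214]
tool_rot: [3.14, 0.783, -3.08]
force: [-0.9, 0.2, -0.5]
opening: 0.0337
grip_force: 0.0
t 9.53 grasp [0.5861 0.0239 0.2115] rpy [ 3.14   0.783 -3.08 ] F [-0.9  0.2 -0.5] open 0.0337 j [ 0.03 -0.13 -0.84  0.08  0.03 -0.02]
shift in tool [0.0001 0.0002 0.0306] turn [-0.0006 -0.0022 -0.0025] shift in target frame [0.0002 0.0001 0.0306]
```

View pics/w6.png

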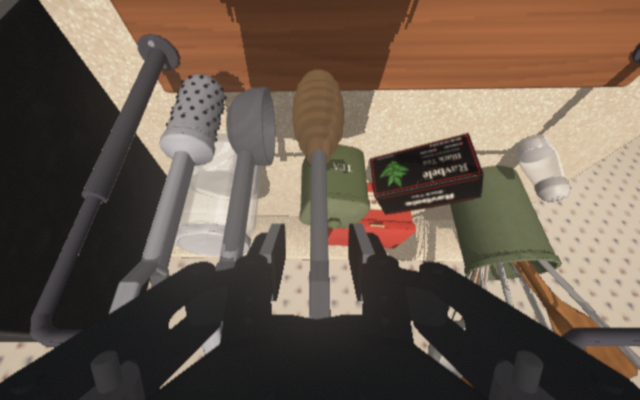

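The dipper handle (col 318) is centred. I'll grip and lift it.

```bash
python3 -m inch '[{"grip":0.4,"xyz":[0,0,0.016],"dr":[0,0,0]},{"grip":0.4,"xyz":[0,0,0.014],"dr":[0,0,0]},{"grip":0.4,"xyz":[0,0,0],"dr":[0,0,0]},{"grip":0,"xyz":[0,0,0],"dr":[0,0,0]},{"grip":0,"xyz":[0,0,0],"dr":[0,0,0]}]' 50
python3 -m inch '[{"grip":0,"xyz":[0,0,0],"dr":[0,0,0]},{"grip":0,"xyz":[-0.0072,0,-0.0072],"dr":[0,0,0]},{"grip":0,"xyz":[-0.0072,0,-0.0072],"dr":[0,0,0]},{"grip":0,"xyz":[0,0,0],"dr":[0,0,0]}]'
python3 -c "
from h import *
togo([.592,.268,.212],flip=1)"
```

```text
t: 10.2
ee_pos: [0.498, 0.0181, 0.3021]
tool_rot: [-3.14, 0.786, -3.075]
force: [-1.8, 0.1, 0.8]
opening: 0.0094
grip_force: 51.4
t: 10.7
ee_pos: [0.4986, 0.0182, 0.3235]
tool_rot: [-3.14, 0.788, -3.075]
force: [-0.2, -0.4, -1.4]
opening: 0.0095
grip_force: 51.2
t 10.7 grasp [0.6082 0.0252 0.2141] rpy [-3.14   0.788 -3.075] F [-0.2 -0.4 -1.4] open 0.0095 j [ 0.03 -0.09 -0.8   0.07  0.02 -0.03]
shift in tool [0.0011 0.2432 0.001 ] turn [-0.0007  0.0029  0.0012] shift in target frame [0.0013 0.2432 0.0012]
```

```bash
python3 -m inch '[{"grip":0,"xyz":[0,0.02,0],"dr":[0,0,0]},{"grip":0,"xyz":[0,0.022,0],"dr":[0,0,0]},{"grip":0,"xyz":[0,0.022,0],"dr":[0,0,0]},{"grip":0,"xyz":[0,0.02,0],"dr":[0,0,0]},{"grip":0,"xyz":[0,0,0],"dr":[0,0,0]}]'
python3 -c "
from h import *
togo([.590,.268,.213],flip=1)"
```

```text
t: 11.32
ee_pos: [0.4925, 0.1029, 0.3218]
tool_rot: [-3.14, 0.785, -3.073]
force: [-0.4, -0.4, -1.1]
opening: 0.0092
grip_force: 51.1
t 11.32 grasp [0.6019 0.1101 0.2122] rpy [-3.14   0.785 -3.073] F [-0.4 -0.4 -1.1] open 0.0092 j [ 0.24 -0.07 -0.78  0.08 -0.12  0.12]
shift in tool [ 1.000e-04  1.584e-01 -1.700e-03] turn [0.0005 0.0005 0.0023] shift in target frame [ 0.0005  0.1584 -0.0017]
```

```bash
python3 -m inch '[{"grip":0,"xyz":[0,0.02,0],"dr":[0,0,0]},{"grip":0,"xyz":[0,0.02,0],"dr":[0,0,0]},{"grip":0,"xyz":[0,0.02,0],"dr":[0,0,0]},{"grip":0,"xyz":[0,0,0],"dr":[0,0,0]}]'
python3 -c "
from h import *
togo([.590,.268,.213],flip=1)"
```

```text
t: 11.82
ee_pos: [0.4888, 0.1621, 0.3217]
tool_rot: [-3.14, 0.785, -3.074]
force: [-0.5, -0.3, -1.1]
opening: 0.0097
grip_force: 51.1
t 11.82 grasp [0.5981 0.1692 0.2121] rpy [-3.14   0.785 -3.074] F [-0.5 -0.3 -1.1] open 0.0097 j [ 0.38 -0.04 -0.75  0.1  -0.22  0.23]
shift in tool [ 0.0003  0.0991 -0.0019] turn [-0.0001  0.0004  0.0019] shift in target frame [ 0.0005  0.0991 -0.0019]
```

Over the left tip with no contact. Continuing along the rail, then lowering.

```bash
python3 -m inch '[{"grip":0,"xyz":[0,0.025,-0.0005],"dr":[0,0,0]},{"grip":0,"xyz":[0,0.025,-0.0005],"dr":[0,0,0]},{"grip":0,"xyz":[0,0.025,-0.0005],"dr":[0,0,0]},{"grip":0,"xyz":[0,0.024,-0.0005],"dr":[0,0,0]},{"grip":0,"xyz":[0,0,0],"dr":[0,0,0]}]'
python3 -m inch '[{"grip":0,"xyz":[0.005,0,0.005],"dr":[0,0,0]},{"grip":0,"xyz":[0.005,0,0.005],"dr":[0,0,0]},{"grip":0,"xyz":[0.0025,0,0.0025],"dr":[0,0,0]},{"grip":0,"xyz":[0,0,0],"dr":[0,0,0]}]'
python3 -c "
from h import *
togo([.590,.268,.1915],flip=1)"
```

```text
t: 12.45
ee_pos: [0.4811, 0.2608, 0.323]
tool_rot: [-3.14, 0.785, -3.074]
force: [0.5, -0.3, -0.9]
opening: 0.0094
grip_force: 51.1
t: 12.95
ee_pos: [0.4808, 0.2602, 0.3049]
tool_rot: [-3.139, 0.785, -3.075]
force: [-0.0, -0.0, -0.3]
opening: 0.009
grip_force: 51.1
t 12.95 grasp [0.5902 0.2671 0.1953] rpy [-3.139  0.785 -3.075] F [-0.  -0.  -0.3] open 0.009 j [ 0.59  0.07 -0.68  0.11 -0.36  0.39]
shift in tool [0.0028 0.0007 0.0026] turn [-0.0013  0.      0.0011] shift in target frame [0.0028 0.0007 0.0026]
```

```bash
python3 -m inch '[{"grip":0,"xyz":[0.0017,0,0.0017],"dr":[0,0,0]},{"grip":0,"xyz":[0.0017,0,0.0017],"dr":[0,0,0]},{"grip":0,"xyz":[0,0,0],"dr":[0,0,0]}]'
```

```text
t: 13.32
ee_pos: [0.4817, 0.2608, 0.3027]
tool_rot: [3.141, 0.79, -3.077]
force: [-11.2, -4.3, 17.7]
opening: 0.0088
grip_force: 54.3
```

```bash
python3 -m inch '[{"grip":0,"xyz":[-0.001,0,-0.001],"dr":[0,0,0]},{"grip":0.2,"xyz":[0,0,0],"dr":[0,0,0]},{"grip":0.4,"xyz":[0,0,0],"dr":[0,0,0]},{"grip":0.4,"xyz":[0,0,0],"dr":[0,0,0]},{"grip":0.4,"xyz":[0,0,-0.015],"dr":[0,0,0]}]'
python3 -m inch '[{"grip":0.4,"xyz":[0,0,-0.03],"dr":[0,0,0]},{"grip":0.4,"xyz":[0,0,-0.04],"dr":[0,0,0]},{"grip":0.4,"xyz":[0,0,-0.03],"dr":[0,0,0]},{"grip":0.4,"xyz":[0,0,0],"dr":[0,0,0]}]'
python3 - <<'E'
from h import *
from station import manip
togo([.610,-.0205,.1905],flip=1)
s=manip.read_state();d=manip.get_image("wrist");cv2.imwrite("pics/w7.png",d["image"]);np.savez("w7.npz",p=s["ee_pos"],r=s["tool_rot"])
hsv=cv2.cvtColor(d["image"],cv2.COLOR_BGR2HSV)
m=cv2.inRange(hsv,(10,80,60),(22,200,200));n,l,st,c=cv2.connectedComponentsWithStats(m)
for i in np.argsort(-st[1:,4])[:6]+1:print(st[i],c[i].round())
E
```

```text
t: 13.95
ee_pos: [0.47, 0.2596, 0.3121]
tool_rot: [-3.139, 0.784, -3.075]
force: [-0.3, 0.0, -0.2]
opening: 0.0343
grip_force: 0.0
t: 14.45
ee_pos: [0.3987, 0.2555, 0.3858]
tool_rot: [3.14, 0.789, -3.076]
force: [-0.1, 0.4, 0.1]
opening: 0.0342
grip_force: 0.0
t 14.45 grasp [0.5084 0.2629 0.2766] rpy [ 3.14   0.789 -3.076] F [-0.1  0.4  0.1] open 0.0342 j [ 0.7  -0.16 -0.66  0.39 -0.43  0.47]
shift in tool [ 0.0021 -0.2893  0.1191] turn [0.0017 0.0039 0.0002] shift in target frame [ 0.0016 -0.2891  0.1196]
[    0     9   388   134 30790] [197.  54.]
[ 297  252   44   66 1365] [324. 286.]
[509   0  39  11 299] [528.   4.]
[323 230  15  12 159] [330. 236.]
[292 282  15  30 103] [300. 298.]
[344 230   5   9  32] [346. 233.]
```

```bash
python3 -m inch '[{"grip":0.4,"xyz":[0,-0.05,0],"dr":[0,0,0]},{"grip":0.4,"xyz":[0,-0.05,0],"dr":[0,0,0]},{"grip":0.4,"xyz":[0,-0.05,0],"dr":[0,0,0]},{"grip":0.4,"xyz":[0,-0.05,0],"dr":[0,0,0]},{"grip":0.4,"xyz":[0,-0.05,0],"dr":[0,0,0]}]'
python3 -m inch '[{"grip":0.4,"xyz":[0.002,-0.045,0],"dr":[0,0,0]},{"grip":0.4,"xyz":[0,0,0],"dr":[0,0,0]}]'
python3 -c "
from h import *
togo([.6110,-.0212,.1905],flip=1)"
```

```text
t: 15.12
ee_pos: [0.4157, 0.0042, 0.3831]
tool_rot: [-3.14, 0.786, -3.075]
force: [1.4, 0.6, -0.1]
opening: 0.0342
grip_force: 0.0
t: 15.38
ee_pos: [0.4174, -0.0422, 0.3815]
tool_rot: [-3.14, 0.784, -3.081]
force: [-0.4, 0.1, 1.0]
opening: 0.034
grip_force: 0.0
t 15.38 grasp [ 0.5267 -0.0359  0.2717] rpy [-3.14   0.784 -3.081] F [-0.4  0.1  1. ] open 0.034 j [-0.15 -0.33 -0.81  0.32  0.15 -0.15]
shift in tool [-0.0027  0.009   0.1176] turn [-0.005  -0.0006 -0.0032] shift in target frame [-0.0027  0.0084  0.1176]
```

```bash
python3 -m inch '[{"grip":0.4,"xyz":[-0.0027,0.0088,0],"dr":[-0.005,0,-0.003]},{"grip":0.4,"xyz":[0,0,0.03],"dr":[0,0,0]},{"grip":0.4,"xyz":[0,0,0.03],"dr":[0,0,0]},{"grip":0.4,"xyz":[0,0,0.025],"dr":[0,0,0]},{"grip":0.4,"xyz":[0,0,0],"dr":[0,0,0]}]'
python3 - <<'E'
from h import *
from station import manip
togo([.6110,-.0212,.1905],flip=1)
d=manip.get_image("wrist");cv2.imwrite("pics/w8.png",d["image"])
g=cv2.cvtColor(d["image"],cv2.COLOR_BGR2GRAY)
h=cv2.cvtColor(d["image"],cv2.COLOR_BGR2HSV)
for v in(200,230,250,270,290):print(v,g[v,260:376:3].tolist(),"S",h[v,260:376:6,1].tolist())
E
```

```text
t: 16.0
ee_pos: [0.479, -0.024, 0.3225]
tool_rot: [3.14, 0.783, -3.068]
force: [-0.9, 0.1, 0.9]
opening: 0.034
grip_force: 0.0
t 16.0 grasp [ 0.588  -0.0158  0.2126] rpy [ 3.14   0.783 -3.068] F [-0.9  0.1  0.9] open 0.034 j [-0.08 -0.13 -0.83  0.09  0.11 -0.11]
shift in tool [-0.0001 -0.006   0.0316] turn [ 0.0069 -0.0025  0.0058] shift in target frame [-0.     -0.0058  0.0316]
200 [228, 225, 225, 220, 218, 206, 219, 219, 185, 211, 213, 168, 111, 116, 116, 112, 104, 206, 211, 212, 210, 210, 136, 78, 75, 79, 93, 119, 136, 144, 144, 146, 144, 143, 145, 144, 140, 133, 131] S [20, 22, 27, 26, 44, 50, 16, 15, 14, 53, 53, 58, 63, 69, 68, 66, 66, 66, 72, 76]
230 [185, 185, 177, 121, 110, 110, 96, 63, 95, 205, 207, 116, 115, 118, 116, 113, 107, 201, 199, 195, 201, 207, 202, 203, 196, 206, 199, 204, 181, 73, 52, 51, 101, 105, 105, 122, 130, 131, 132] S [16, 20, 16, 18, 48, 51, 17, 15, 20, 58, 56, 56, 57, 59, 63, 62, 17, 17, 162, 162]
250 [86, 108, 107, 108, 83, 60, 58, 59, 63, 214, 213, 111, 115, 117, 117, 113, 113, 221, 219, 217, 224, 217, 221, 220, 214, 219, 217, 215, 218, 198, 55, 53, 53, 53, 99, 105, 104, 103, 61] S [14, 14, 21, 38, 45, 46, 15, 17, 24, 49, 45, 47, 52, 51, 49, 55, 56, 18, 19, 32]
270 [54, 54, 54, 54, 57, 57, 53, 57, 204, 212, 99, 101, 100, 103, 102, 99, 96, 212, 213, 209, 213, 213, 214, 213, 213, 213, 208, 208, 213, 214, 169, 56, 54, 57, 55, 52, 52, 51, 48] S [27, 23, 30, 40, 46, 22, 20, 19, 20, 42, 42, 42, 42, 46, 43, 49, 52, 43, 45, 48]
290 [47, 48, 48, 50, 51, 52, 108, 211, 213, 140, 112, 112, 112, 113, 114, 114, 106, 207, 188, 154, 201, 213, 213, 213, 213, 207, 184, 160, 207, 212, 212, 210, 60, 55, 51, 51, 51, 50, 48] S [26, 26, 33, 44, 42, 11, 15, 13, 16, 55, 51, 43, 42, 56, 45, 43, 47, 41, 33, 40]
```

The handle is at cols 284–309 on row 290 and the pads are centred at 317, so it lies about 7 mm toward tool −y. I'll correct and re-measure.

```bash
python3 -m inch '[{"grip":0.4,"xyz":[0,-0.0068,0],"dr":[0.006,0,0.005]},{"grip":0.4,"xyz":[0,0,0.015],"dr":[0,0,0]},{"grip":0.4,"xyz":[0,0,0],"dr":[0,0,0]}]'
python3 - <<'E'
from h import *
from station import manip
togo([.6110,-.0212,.1905],flip=1)
d=manip.get_image("wrist")
g=cv2.cvtColor(d["image"],cv2.COLOR_BGR2GRAY)
for v in(230,260,290,310):print(v,g[v,260:376:3].tolist())
E
```

```text
t: 16.42
ee_pos: [0.4898, -0.0322, 0.3137]
tool_rot: [-3.141, 0.786, -3.078]
force: [-0.1, 0.9, -0.1]
opening: 0.034
grip_force: 0.0
t 16.43 grasp [ 0.5992 -0.0254  0.2042] rpy [-3.141  0.786 -3.078] F [-0.1  0.9 -0.1] open 0.034 j [-0.1  -0.09 -0.82  0.06  0.11 -0.11]
shift in tool [0.001  0.0031 0.0182] turn [-0.0019  0.0007 -0.001 ] shift in target frame [0.001  0.0031 0.0182]
230 [199, 193, 197, 128, 112, 112, 96, 62, 99, 209, 187, 206, 207, 206, 203, 206, 201, 111, 114, 117, 117, 114, 110, 185, 207, 200, 205, 196, 202, 191, 55, 52, 102, 107, 106, 101, 124, 126, 134]
260 [57, 58, 68, 132, 70, 58, 57, 59, 100, 215, 216, 219, 186, 186, 197, 201, 192, 110, 116, 118, 118, 115, 112, 186, 222, 223, 223, 224, 224, 214, 56, 50, 51, 54, 86, 125, 51, 50, 48]
290 [50, 51, 51, 52, 52, 54, 107, 214, 215, 216, 216, 215, 211, 194, 191, 214, 135, 100, 100, 101, 102, 101, 99, 129, 215, 215, 215, 214, 213, 203, 193, 210, 57, 52, 48, 48, 48, 47, 45]
310 [45, 46, 45, 47, 190, 212, 212, 212, 207, 202, 212, 213, 214, 214, 215, 213, 141, 113, 113, 112, 113, 113, 114, 112, 212, 204, 204, 212, 214, 214, 214, 213, 213, 206, 109, 46, 45, 44, 42]
```

```bash
python3 -m inch '[{"grip":0.4,"xyz":[0,0.0015,0.009],"dr":[0,0,0]},{"grip":0.4,"xyz":[0.001,0,0.009],"dr":[0,0,0]},{"grip":0.4,"xyz":[0,0,0],"dr":[0,0,0]},{"grip":0,"xyz":[0,0,0],"dr":[0,0,0]},{"grip":0,"xyz":[0,0,0],"dr":[0,0,0]}]' 50
python3 -m inch '[{"grip":0,"xyz":[0,0,0],"dr":[0,0,0]},{"grip":0,"xyz":[-0.0074,0,-0.0074],"dr":[0,0,0]},{"grip":0,"xyz":[-0.0074,0,-0.0074],"dr":[0,0,0]},{"grip":0,"xyz":[0,0,0],"dr":[0,0,0]}]'
python3 -c "
from h import *
togo([.595,.193,.212],flip=1)"
```

```text
t: 17.1
ee_pos: [0.5017, -0.0298, 0.3]
tool_rot: [-3.141, 0.785, -3.078]
force: [-1.8, 0.5, -0.6]
opening: 0.0093
grip_force: 51.3
t: 17.6
ee_pos: [0.5023, -0.0299, 0.3227]
tool_rot: [-3.14, 0.788, -3.077]
force: [0.2, -0.1, -0.3]
opening: 0.0089
grip_force: 51.3
t 17.6 grasp [ 0.612  -0.023   0.2134] rpy [-3.14   0.788 -3.077] F [ 0.2 -0.1 -0.3] open 0.0089 j [-0.09 -0.08 -0.79  0.08  0.11 -0.11]
shift in tool [ 0.0027  0.2164 -0.0015] turn [-0.002   0.0034 -0.0006] shift in target frame [ 0.0026  0.2164 -0.0011]
```

```bash
python3 -m inch '[{"grip":0,"xyz":[0.0005,0.025,0.0005],"dr":[0,0,0]},{"grip":0,"xyz":[0.0005,0.025,0.0005],"dr":[0,0,0]},{"grip":0,"xyz":[0,0.025,0],"dr":[0,0,0]},{"grip":0,"xyz":[0,0.025,0],"dr":[0,0,0]},{"grip":0,"xyz":[0,0.02,0],"dr":[0,0,0]}]'
python3 -m inch '[{"grip":0,"xyz":[0,0,0],"dr":[0,0,0]}]'
python3 -c "
from h import *
togo([.595,.193,.212],flip=1)"
```

```text
t: 18.23
ee_pos: [0.4941, 0.0909, 0.3195]
tool_rot: [-3.141, 0.786, -3.077]
force: [0.5, -0.3, -1.1]
opening: 0.0089
grip_force: 51.2
t: 18.35
ee_pos: [0.4941, 0.0909, 0.3195]
tool_rot: [-3.141, 0.786, -3.076]
force: [0.7, -0.4, -1.2]
opening: 0.0095
grip_force: 51.2
t 18.35 grasp [0.6036 0.098  0.2099] rpy [-3.141  0.786 -3.076] F [ 0.7 -0.4 -1.2] open 0.0095 j [ 0.21 -0.07 -0.79  0.07 -0.1   0.1 ]
shift in tool [ 0.0001  0.0953 -0.0032] turn [-0.0003  0.0007  0.0004] shift in target frame [ 0.0001  0.0953 -0.0031]
```

```bash
python3 -m inch '[{"grip":0,"xyz":[-0.0007,0.024,-0.0015],"dr":[0,0,0]},{"grip":0,"xyz":[0,0.024,-0.0005],"dr":[0,0,0]},{"grip":0,"xyz":[0,0.024,-0.0005],"dr":[0,0,0]},{"grip":0,"xyz":[0,0.023,-0.0005],"dr":[0,0,0]},{"grip":0,"xyz":[0,0,0],"dr":[0,0,0]}]'
python3 -m inch '[{"grip":0,"xyz":[0.005,0,0.005],"dr":[0,0,0]},{"grip":0,"xyz":[0.005,0,0.005],"dr":[0,0,0]},{"grip":0,"xyz":[0.0025,0,0.0025],"dr":[0,0,0]},{"grip":0,"xyz":[0,0,0],"dr":[0,0,0]}]'
python3 -c "
from h import *
togo([.595,.193,.190],flip=1)"
```

```text
t: 18.98
ee_pos: [0.4867, 0.1851, 0.322]
tool_rot: [-3.141, 0.786, -3.077]
force: [0.2, -0.5, -0.8]
opening: 0.0091
grip_force: 51.2
t: 19.48
ee_pos: [0.4866, 0.1843, 0.3039]
tool_rot: [-3.14, 0.785, -3.078]
force: [-0.9, -0.0, -0.6]
opening: 0.0092
grip_force: 51.2
t 19.48 grasp [0.5959 0.1911 0.1943] rpy [-3.14   0.785 -3.078] F [-0.9 -0.  -0.6] open 0.0092 j [ 0.43 -0.   -0.76  0.06 -0.26  0.27]
shift in tool [0.0036 0.0016 0.0025] turn [-0.0023 -0.     -0.001 ] shift in target frame [0.0036 0.0016 0.0025]
```

```bash
python3 -m inch '[{"grip":0,"xyz":[0.0014,0,0.0014],"dr":[0,0,0]},{"grip":0,"xyz":[0.0012,0,0.0012],"dr":[0,0,0]},{"grip":0,"xyz":[0,0,0],"dr":[0,0,0]}]'
```

```text
t: 19.85
ee_pos: [0.4868, 0.1847, 0.3011]
tool_rot: [-3.141, 0.787, -3.078]
force: [-1.5, -0.8, 3.8]
opening: 0.0093
grip_force: 52.0
```

Resting on the rail. Releasing, backing off, and viewing all cameras in one composite.

```bash
python3 -m inch '[{"grip":0.2,"xyz":[0,0,0],"dr":[0,0,0]},{"grip":0.4,"xyz":[0,0,0],"dr":[0,0,0]},{"grip":0.4,"xyz":[0,0,0],"dr":[0,0,0]},{"grip":0.4,"xyz":[0,0,-0.02],"dr":[0,0,0]},{"grip":0.4,"xyz":[0,0,-0.03],"dr":[0,0,0]}]'
python3 -m inch '[{"grip":0.4,"xyz":[0,0,-0.04],"dr":[0,0,0]},{"grip":0.4,"xyz":[0,0,-0.03],"dr":[0,0,0]},{"grip":0.4,"xyz":[0,-0.05,0],"dr":[0,0,0]},{"grip":0.4,"xyz":[0,-0.05,0],"dr":[0,0,0]},{"grip":0.4,"xyz":[0,-0.05,0],"dr":[0,0,0]}]'
python3 -m inch '[{"grip":0.4,"xyz":[0,-0.05,0],"dr":[0,0,0]},{"grip":0.4,"xyz":[0,0,0],"dr":[0,0,0]}]'
python3 - <<'E'
from h import *
from station import manip
togo([.6142,-.0685,.1905],flip=1)
s=manip.read_state();d=manip.get_image("wrist");cv2.imwrite("pics/w9.png",d["image"]);np.savez("w9.npz",p=s["ee_pos"],r=s["tool_rot"])
a=manip.get_image("scene")["image"];b=manip.get_image("side")["image"]
cv2.imwrite("pics/sc9.png",a);cv2.imwrite("pics/si9.png",b)
o=np.zeros((600,800,3),np.uint8)
o[:300,:480]=cv2.resize(d["image"],(480,300));o[300:600,:300]=cv2.resize(a[160:310,205:355],(300,300),interpolation=cv2.INTER_CUBIC)
o[200:600,480:800]=cv2.resize(b[135:260,262:362],(320,400),interpolation=cv2.INTER_CUBIC)
cv2.imwrite("pics/c9.png",o)
E
```

```text
t: 20.48
ee_pos: [0.4509, 0.1823, 0.3358]
tool_rot: [-3.14, 0.784, -3.078]
force: [0.2, 1.1, -0.6]
opening: 0.0342
grip_force: 0.0
t: 21.1
ee_pos: [0.411, 0.0285, 0.3859]
tool_rot: [-3.141, 0.787, -3.077]
force: [0.6, -0.0, 0.9]
opening: 0.0342
grip_force: 0.0
t: 21.35
ee_pos: [0.4144, -0.0237, 0.3857]
tool_rot: [-3.14, 0.786, -3.084]
force: [0.0, 0.2, -0.6]
opening: 0.0338
grip_force: 0.0
t 21.35 grasp [ 0.5239 -0.0176  0.2762] rpy [-3.14   0.786 -3.084] F [ 0.   0.2 -0.6] open 0.0338 j [-0.09 -0.35 -0.81  0.33  0.1  -0.11]
shift in tool [-0.0012 -0.0569  0.1224] turn [-0.0067  0.0009 -0.0055] shift in target frame [-0.001  -0.0577  0.122 ]
```

View pics/c9.png

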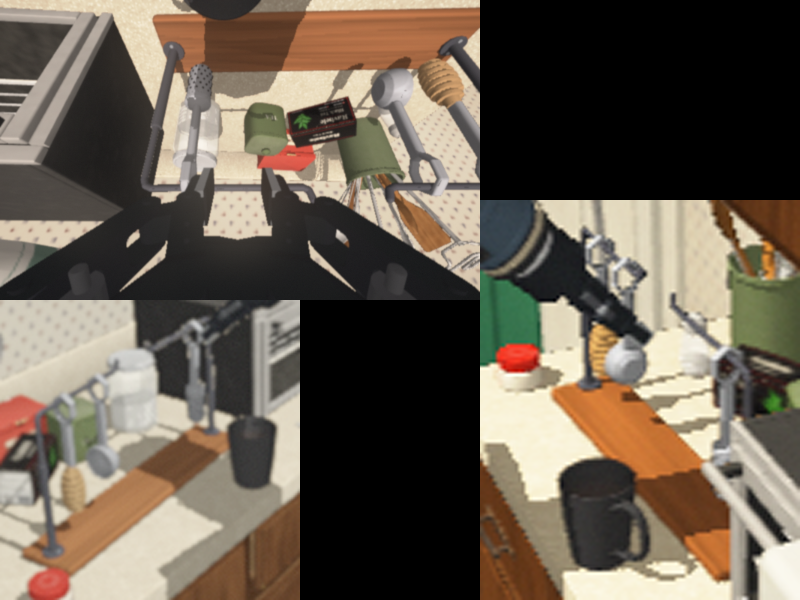

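Dipper and scoop hang on the left rail and the infuser remains alone by the right post. I'll check the oven's clearance from the first wrist picture and localise the mug in the stored frames.

Run:
```python
from h import *
w=np.load("w1.npz")
for uv in[(478,252),(452,100)]:print("oven",uv,wplane(w["p"],w["r"],uv,0).round(3))
# mug: dark blob in scene/side
for n,f,(x0,x1,y0,y1) in(("scene","sc9",(312,350,212,260)),("side","si9",(280,325,210,255))):
    g=cv2.imread(f"pics/{f}.png").max(2);m=(g<62).astype(np.uint8);m2=np.zeros_like(m);m2[y0:y1,x0:x1]=m[y0:y1,x0:x1]
    k,l,st,c=cv2.connectedComponentsWithStats(m2);i=1+st[1:,4].argmax();print(n,st[i],c[i])
    for v in range(st[i][1],st[i][1]+st[i][3],3):
        q=np.flatnonzero(l[v]==i);print(v,q.min(),q.max(),end="; ")
    print()
```

```text
oven (478, 252) [ 0.573 -0.202  0.   ]
oven (452, 100) [ 0.865 -0.217  0.   ]
scene [320 220  22  33 509] [330.54027505 236.956778  ]
220 324 336; 223 320 341; 226 320 341; 229 320 341; 232 321 340; 235 321 340; 238 321 340; 241 322 339; 244 322 339; 247 323 338; 250 324 338; 
side [287 216  23  35 624] [298.4150641  232.02884615]
216 297 302; 219 289 308; 222 287 309; 225 288 309; 228 288 309; 231 288 306; 234 289 309; 237 290 308; 240 290 308; 243 291 307; 246 291 305; 249 294 303;
```

```bash
python3 -m inch '[{"grip":0.4,"xyz":[0,-0.028,0],"dr":[-0.006,0,-0.005]},{"grip":0.4,"xyz":[-0.001,-0.029,0],"dr":[0,0,0]},{"grip":0.4,"xyz":[0,0,0.03],"dr":[0,0,0]},{"grip":0.4,"xyz":[0,0,0.03],"dr":[0,0,0]},{"grip":0.4,"xyz":[0,0,0],"dr":[0,0,0]}]'
python3 - <<'E'
from h import *
from station import manip
togo([.6142,-.0685,.1905],flip=1)
d=manip.get_image("wrist");cv2.imwrite("pics/w10.png",d["image"])
g=cv2.cvtColor(d["image"],cv2.COLOR_BGR2GRAY)
for v in(230,260,290,310):print(v,g[v,260:376:3].tolist())
E
```

```text
t: 22.12
ee_pos: [0.4618, -0.0722, 0.3421]
tool_rot: [3.14, 0.782, -3.068]
force: [-0.2, 0.3, 0.4]
opening: 0.0339
grip_force: 0.0
t 22.12 grasp [ 0.5708 -0.064   0.2321] rpy [ 3.14   0.782 -3.068] F [-0.2  0.3  0.4] open 0.0339 j [-0.22 -0.17 -0.8   0.18  0.2  -0.21]
shift in tool [-0.0007 -0.0066  0.0598] turn [ 0.0074 -0.0027  0.0057] shift in target frame [-0.0006 -0.0062  0.0599]
230 [225, 225, 225, 143, 123, 123, 108, 73, 105, 221, 220, 221, 222, 214, 127, 132, 135, 131, 124, 158, 220, 220, 221, 222, 229, 224, 225, 222, 216, 217, 68, 64, 114, 119, 118, 185, 133, 84, 109]
260 [62, 63, 75, 144, 77, 68, 65, 65, 109, 229, 226, 211, 205, 124, 131, 129, 130, 132, 129, 188, 220, 230, 229, 230, 230, 222, 192, 210, 230, 223, 69, 63, 61, 65, 97, 138, 61, 59, 59]
290 [54, 55, 54, 57, 57, 60, 109, 191, 211, 224, 227, 227, 220, 189, 206, 206, 211, 210, 179, 227, 228, 227, 217, 214, 224, 228, 229, 229, 228, 226, 212, 217, 66, 61, 57, 56, 56, 56, 54]
310 [47, 49, 50, 51, 205, 225, 225, 226, 226, 226, 225, 224, 224, 185, 221, 223, 225, 221, 189, 223, 226, 226, 227, 227, 228, 227, 226, 223, 226, 227, 227, 227, 227, 226, 128, 50, 51, 50, 50]
```

```bash
python3 -m inch '[{"grip":0.4,"xyz":[0,-0.0065,0.01],"dr":[0.007,-0.002,0.005]},{"grip":0.4,"xyz":[0,0,0.03],"dr":[0,0,0]},{"grip":0.4,"xyz":[0,0,0],"dr":[0,0,0]}]'
python3 - <<'E'
from h import *
from station import manip
togo([.6142,-.0685,.1905],flip=1)
d=manip.get_image("wrist");cv2.imwrite("pics/w11.png",d["image"])
g=cv2.cvtColor(d["image"],cv2.COLOR_BGR2GRAY)
for v in(230,260,290,310):print(v,g[v,260:376:3].tolist())
a,b=(330.5,224),(298.4,221.8)
print(meet([ray("scene",a),ray("side",b)]),plane("scene",a,.106),plane("side",b,.106),plane("scene",(330.6,249),0),plane("side",(298.6,247),0))
E
```

```text
t: 22.55
ee_pos: [0.4905, -0.0786, 0.3147]
tool_rot: [-3.14, 0.786, -3.078]
force: [-0.9, 0.6, 0.2]
opening: 0.0341
grip_force: 0.0
t 22.55 grasp [ 0.6    -0.0718  0.2052] rpy [-3.14   0.786 -3.078] F [-0.9  0.6  0.2] open 0.0341 j [-0.21 -0.07 -0.8   0.07  0.19 -0.2 ]
shift in tool [0.     0.0021 0.0206] turn [-0.0023  0.0014 -0.0009] shift in target frame [0.     0.0021 0.0206]
230 [193, 209, 214, 141, 123, 123, 108, 75, 104, 217, 222, 226, 226, 223, 222, 218, 210, 215, 181, 123, 130, 132, 133, 128, 124, 213, 216, 216, 221, 205, 67, 63, 115, 119, 118, 184, 218, 225, 218]
260 [64, 65, 76, 144, 79, 66, 67, 67, 109, 210, 217, 218, 216, 217, 225, 228, 228, 228, 227, 124, 128, 132, 131, 129, 124, 200, 202, 206, 216, 206, 66, 61, 59, 64, 96, 138, 60, 57, 57]
290 [55, 56, 57, 58, 60, 61, 112, 227, 227, 228, 228, 228, 224, 210, 202, 227, 229, 229, 215, 108, 112, 110, 111, 113, 110, 109, 228, 229, 226, 218, 200, 223, 65, 59, 56, 56, 55, 54, 53]
310 [49, 50, 52, 53, 206, 226, 226, 227, 225, 222, 226, 227, 227, 227, 227, 226, 227, 221, 208, 120, 125, 123, 123, 125, 124, 124, 207, 227, 227, 227, 228, 227, 227, 224, 124, 50, 50, 49, 48]
[ 0.47016457 -0.03506575  0.10215481] [ 0.46478802 -0.02828534  0.106     ] [ 0.46912239 -0.04002301  0.106     ] [ 0.47438482 -0.04108035  0.        ] [ 0.46458604 -0.04250895  0.        ]
```

```bash
python3 -m inch '[{"grip":0.4,"xyz":[-0.0028,0.0042,0],"dr":[-0.002,0,-0.001]},{"grip":0.4,"xyz":[0,0,0.018],"dr":[0,0,0]},{"grip":0.4,"xyz":[0,0,0],"dr":[0,0,0]},{"grip":0,"xyz":[0,0,0],"dr":[0,0,0]},{"grip":0,"xyz":[0,0,0],"dr":[0,0,0]}]' 50
python3 -m inch '[{"grip":0,"xyz":[0,0,0],"dr":[0,0,0]}]'
python3 -c "
from h import *
togo([.6142,-.0685,.1945],flip=1)"
```

```text
t: 23.22
ee_pos: [0.5044, -0.0736, 0.3057]
tool_rot: [-3.141, 0.789, -3.076]
force: [-2.0, 0.2, 2.8]
opening: 0.0094
grip_force: 51.4
t: 23.35
ee_pos: [0.5045, -0.0736, 0.3056]
tool_rot: [-3.141, 0.789, -3.076]
force: [-4.3, 0.2, 4.7]
opening: 0.009
grip_force: 51.9
t 23.35 grasp [ 0.6143 -0.0666  0.1964] rpy [-3.141  0.789 -3.076] F [-4.3  0.2  4.7] open 0.009 j [-0.2  -0.03 -0.79  0.04  0.18 -0.19]
shift in tool [ 0.0009 -0.002   0.0012] turn [-0.0008  0.0037  0.0002] shift in target frame [ 0.0009 -0.002   0.0012]
```

```bash
python3 -m inch '[{"grip":0,"xyz":[-0.0073,0,-0.0073],"dr":[0,0,0]},{"grip":0,"xyz":[-0.0073,0,-0.0073],"dr":[0,0,0]},{"grip":0,"xyz":[0,0,0],"dr":[0,0,0]},{"grip":0,"xyz":[0,0.025,0],"dr":[0,0,0]},{"grip":0,"xyz":[0,0.025,0],"dr":[0,0,0]}]'
python3 -m inch '[{"grip":0,"xyz":[0,0,0],"dr":[0,0,0]}]'
python3 -c "
from h import *
togo([.602,.103,.217],flip=1)"
```

```text
t: 23.98
ee_pos: [0.5011, -0.0233, 0.3254]
tool_rot: [-3.141, 0.787, -3.077]
force: [-1.0, 0.4, -0.6]
opening: 0.0094
grip_force: 50.9
t: 24.1
ee_pos: [0.5011, -0.0226, 0.3254]
tool_rot: [-3.141, 0.787, -3.075]
force: [0.1, 0.7, -0.8]
opening: 0.0095
grip_force: 50.9
t 24.1 grasp [ 0.6106 -0.0153  0.216 ] rpy [-3.141  0.787 -3.075] F [ 0.1  0.7 -0.8] open 0.0095 j [-0.07 -0.08 -0.78  0.09  0.1  -0.1 ]
shift in tool [-0.0006  0.1188 -0.0013] turn [0.0007 0.0023 0.0013] shift in target frame [-0.0004  0.1188 -0.0014]
```

```bash
python3 -m inch '[{"grip":0,"xyz":[-0.0005,0.024,-0.0008],"dr":[0,0,0]},{"grip":0,"xyz":[0,0.024,-0.0005],"dr":[0,0,0]},{"grip":0,"xyz":[0,0.024,0],"dr":[0,0,0]},{"grip":0,"xyz":[0,0.024,0],"dr":[0,0,0]},{"grip":0,"xyz":[0,0.023,0],"dr":[0,0,0]}]'
python3 -m inch '[{"grip":0,"xyz":[0,0,0],"dr":[0,0,0]}]'
python3 -c "
from h import *
togo([.470,.105,.29],flip=1)"
```

```text
t: 24.72
ee_pos: [0.4931, 0.0953, 0.3267]
tool_rot: [-3.141, 0.787, -3.077]
force: [0.8, -0.2, -1.3]
opening: 0.0092
grip_force: 50.9
t: 24.85
ee_pos: [0.4931, 0.0957, 0.3267]
tool_rot: [-3.141, 0.787, -3.075]
force: [0.5, -1.0, -0.5]
opening: 0.0092
grip_force: 50.9
t 24.85 grasp [0.6027 0.1029 0.2173] rpy [-3.141  0.787 -3.075] F [ 0.5 -1.  -0.5] open 0.0092 j [ 0.22 -0.08 -0.78  0.09 -0.11  0.11]
shift in tool [ 0.0415  0.0109 -0.145 ] turn [0.0003 0.0024 0.0012] shift in target frame [ 0.0418  0.0108 -0.1449]
```

```bash
python3 -m inch '[{"grip":0,"xyz":[0.012,0,-0.012],"dr":[0,0,0]},{"grip":0,"xyz":[0.0145,0,-0.0145],"dr":[0,0,0]},{"grip":0,"xyz":[0.015,0,-0.015],"dr":[0,0,0]},{"grip":0,"xyz":[0.015,0.01,-0.015],"dr":[0,0,0]},{"grip":0,"xyz":[-0.005,0,-0.029],"dr":[0,0,0]}]'
python3 -m inch '[{"grip":0,"xyz":[-0.005,0,-0.03],"dr":[0,0,0]},{"grip":0,"xyz":[-0.005,0,-0.03],"dr":[0,0,0]},{"grip":0,"xyz":[0,0,0],"dr":[0,0,0]}]'
python3 - <<'E'
from h import *
from station import manip
togo([.469,-.037,.29],flip=1)
s=manip.read_state();d=manip.get_image("wrist");cv2.imwrite("pics/w12.png",d["image"])
p,r=np.array(s["ee_pos"]),s["tool_rot"];np.savez("w12.npz",p=p,r=r);T=rot(r)
def wproj(X):
    c=HE[:3,:3].T@(T.T@(np.array(X)-p)-HE[:3,3]);return 283.17*c[0]/c[2]+316.54,283.17*c[1]/c[2]+189.855
print(wproj([.469,-.037,.106]),wproj([.48,.1,.16]))
E
```

```text
t: 25.48
ee_pos: [0.3935, 0.0979, 0.3488]
tool_rot: [-3.139, 0.784, -3.076]
force: [0.8, 0.1, -0.3]
opening: 0.0095
grip_force: 50.9
t: 25.85
ee_pos: [0.3595, 0.0959, 0.4017]
tool_rot: [3.141, 0.791, -3.078]
force: [0.4, -0.1, -1.5]
opening: 0.0093
grip_force: 51.1
t 25.85 grasp [0.4695 0.103  0.2927] rpy [ 3.141  0.791 -3.078] F [ 0.4 -0.1 -1.5] open 0.0093 j [ 0.33 -0.46 -0.82  0.43 -0.19  0.19]
shift in tool [ 0.0076 -0.1397 -0.0049] turn [-0.0004  0.0063 -0.0009] shift in target frame [ 0.0077 -0.1397 -0.0049]
(np.float64(138.39673013082103), np.float64(17.435984624677957)) (np.float64(311.9563048910775), np.float64(85.73383438673937))
```

Run:
```python
from h import *
w=np.load("w12.npz");p,r=w["p"],w["r"]
g=cv2.imread("pics/w12.png");m=(g.max(2)<70).astype(np.uint8);m[200:]=0
k,l,st,c=cv2.connectedComponentsWithStats(m)
for i in range(1,k):
    if st[i,4]>300:print(st[i],c[i])
for v in range(0,110,8):
    print(v,[f"{x}" for x in g[v,60:240:6].max(1)])
```

```text
[  75    0  132   64 6443] [146.1680894   26.24708986]
[    0    55   127   145 11712] [ 63.08683402 143.04047131]
[ 464   82   58  118 1093] [491.50594694 132.90118939]
[ 102   88   64  112 2669] [136.06856501 169.2637692 ]
[ 326  143   62   57 1953] [356.43317972 171.67690732]
0 ['195', '200', '200', '106', '25', '25', '27', '30', '27', '32', '34', '36', '44', '47', '51', '54', '43', '40', '39', '39', '33', '33', '30', '31', '25', '109', '117', '113', '111', '116']
8 ['197', '198', '204', '195', '42', '28', '28', '29', '35', '37', '40', '45', '47', '50', '53', '56', '59', '61', '58', '45', '44', '40', '30', '30', '34', '113', '110', '110', '115', '110']
16 ['203', '196', '196', '41', '37', '34', '31', '43', '33', '38', '43', '48', '50', '53', '55', '57', '59', '63', '63', '65', '65', '64', '40', '31', '73', '109', '109', '110', '115', '108']
24 ['193', '201', '195', '52', '66', '64', '40', '37', '52', '35', '45', '47', '51', '55', '59', '61', '62', '63', '63', '64', '65', '63', '48', '33', '111', '115', '113', '113', '108', '109']
32 ['195', '205', '198', '190', '56', '57', '56', '
[... 1254 characters left out ...]
', '139', '139', '138', '137', '137', '138', '137', '137', '136', '138', '137', '138', '137']
88 ['26', '27', '28', '31', '32', '34', '47', '205', '204', '203', '202', '198', '208', '139', '76', '72', '79', '64', '148', '148', '147', '147', '147', '145', '145', '145', '145', '144', '142', '143']
96 ['27', '30', '29', '30', '30', '31', '33', '48', '201', '206', '206', '203', '206', '208', '76', '63', '68', '87', '136', '136', '136', '136', '136', '137', '137', '138', '138', '140', '141', '141']
104 ['27', '27', '29', '31', '31', '32', '34', '34', '47', '201', '199', '203', '203', '99', '71', '86', '139', '86', '140', '142', '142', '141', '143', '144', '144', '145', '147', '146', '148', '149']
```

Run:
```python
from h import *
w=np.load("w12.npz");p,r=w["p"],w["r"];T=rot(r)
def wproj(X):
    c=HE[:3,:3].T@(T.T@(np.array(X)-p)-HE[:3,3]);return np.array([283.17*c[0]/c[2]+316.54,283.17*c[1]/c[2]+189.855])
for cx,cy in((.469,-.037),(.479,-.037),(.469,-.027)):
    q=np.array([wproj([cx+.044*np.cos(a),cy+.044*np.sin(a),.106]) for a in np.linspace(0,6.28,200)])
    i,j=q[:,1].argmax(),q[:,0].argmax();print(cx,cy,"bottom",q[i].round(1),"right",q[j].round(1))
g=cv2.imread("pics/w12.png").max(2)
for v in(0,6,12,18,24,30,36,42,48,54):print(v,g[v,196:216].tolist())
for u in(150,158,165,172,180):print(u,g[54:76,u].tolist())
```

```text
0.469 -0.037 bottom [164.5  66.4] right [198.2  35.7]
0.479 -0.037 bottom [168.7  75.6] right [201.7  46.9]
0.469 -0.027 bottom [175.7  67. ] right [210.5  34.9]
0 [27, 28, 31, 30, 28, 28, 29, 27, 25, 30, 55, 93, 107, 109, 109, 110, 112, 113, 111, 113]
6 [29, 28, 27, 31, 30, 29, 28, 28, 30, 54, 94, 112, 116, 113, 111, 110, 108, 110, 111, 111]
12 [30, 28, 29, 29, 29, 29, 30, 31, 55, 94, 107, 109, 107, 106, 106, 110, 115, 117, 114, 115]
18 [32, 32, 31, 30, 31, 32, 31, 52, 91, 111, 115, 112, 110, 109, 108, 107, 104, 106, 107, 108]
24 [36, 34, 33, 31, 32, 32, 54, 92, 111, 112, 109, 111, 113, 114, 115, 115, 113, 112, 111, 111]
30 [38, 37, 35, 35, 33, 53, 90, 110, 118, 118, 114, 113, 112, 111, 112, 114, 115, 114, 112, 114]
36 [37, 37, 37, 36, 55, 91, 110, 115, 117, 118, 115, 115, 112, 112, 113, 112, 112, 113, 113, 112]
42 [39, 39, 39, 55, 89, 106, 111, 110, 110, 113, 116, 115, 114, 113, 110, 111, 112, 112, 114, 114]
48 [40, 47, 67, 82, 86, 88, 88, 88, 87, 87, 88, 88, 88, 88, 87, 88, 89, 88, 90, 87]
54 [87, 92, 90, 91, 91, 91, 91, 91, 92, 92, 92, 92, 92, 93, 92, 91, 91, 92, 92, 91]
150 [63, 63, 62, 61, 62, 61, 64, 71, 75, 100, 126, 138, 140, 141, 143, 142, 141, 140, 138, 135, 132, 133]
158 [62, 63, 63, 63, 64, 64, 63, 66, 70, 72, 84, 114, 133, 139, 143, 143, 143, 143, 145, 139, 134, 132]
165 [62, 64, 64, 63, 64, 64, 64, 66, 67, 70, 73, 92, 120, 137, 143, 142, 142, 144, 146, 141, 134, 134]
172 [63, 63, 63, 63, 63, 64, 62, 61, 66, 71, 73, 92, 120, 136, 141, 142, 143, 143, 146, 143, 139, 136]
180 [61, 62, 62, 62, 62, 63, 67, 70, 70, 82, 113, 131, 137, 140, 142, 142, 143, 144, 145, 144, 139, 136]
```

```bash
python3 -m inch '[{"grip":0,"xyz":[0.002,-0.03,0],"dr":[0,0.003,0]},{"grip":0,"xyz":[0.002,-0.035,0],"dr":[0,0.003,0]},{"grip":0,"xyz":[0,-0.035,0],"dr":[0,0,0]},{"grip":0,"xyz":[0,-0.034,0],"dr":[0,0,0]},{"grip":0,"xyz":[0,0,0],"dr":[0,0,0]}]'
python3 - <<'E'
from h import *
from station import manip
togo([.468,-.034,.25],flip=1)
s=manip.read_state();d=manip.get_image("wrist");cv2.imwrite("pics/w13.png",d["image"])
p,r=np.array(s["ee_pos"]),s["tool_rot"];T=rot(r)
def wproj(X):
    c=HE[:3,:3].T@(T.T@(np.array(X)-p)-HE[:3,3]);return np.array([283.17*c[0]/c[2]+316.54,283.17*c[1]/c[2]+189.855])
q=np.array([wproj([.468+.044*np.cos(a),-.034+.044*np.sin(a),.106]) for a in np.linspace(0,6.28,200)])
print("rim L",q[q[:,0].argmin()],"R",q[q[:,0].argmax()],"bot",q[q[:,1].argmax()])
g=d["image"].max(2);gr=p+.155*T[:,2]
print("foot proj",wproj(gr-[0,0,.1345]),"head mid",wproj(gr-[0,0,.095]))
for v in(0,6,12,20,28,36,44,52,60,70,80):print(v,g[v,232:400:4].tolist())
E
```

```text
t: 26.52
ee_pos: [0.3659, -0.0398, 0.3957]
tool_rot: [-3.141, 0.78, -3.082]
force: [-0.6, 1.0, -1.6]
opening: 0.0092
grip_force: 50.9
t 26.52 grasp [ 0.4747 -0.0333  0.2855] rpy [-3.141  0.78  -3.082] F [-0.6  1.  -1.6] open 0.0092 j [-0.17 -0.46 -0.83  0.43  0.16 -0.16]
shift in tool [ 0.0306 -0.0009  0.0205] turn [-0.0041 -0.0054 -0.0037] shift in target frame [ 0.0307 -0.0009  0.0204]
rim L [259.83324741  19.75364038] R [373.41030114  19.74338533] bot [316.68722003  76.63650764]
foot proj [316.95835698  74.32459659] head mid [317.00553778 114.02190222]
0 [231, 230, 231, 180, 80, 83, 82, 76, 73, 37, 38, 40, 42, 36, 29, 29, 28, 28, 28, 30, 28, 30, 30, 30, 28, 29, 28, 30, 28, 41, 41, 38, 35, 40, 124, 133, 135, 138, 143, 134, 133, 128]
6 [234, 220, 79, 77, 76, 75, 71, 65, 62, 38, 41, 40, 43, 45, 37, 31, 29, 28, 28, 30, 30, 27, 30, 30, 29, 28, 29, 29, 43, 45, 42, 38, 36, 34, 68, 130, 133, 140, 140, 131, 132, 132]
12 [209, 74, 72, 68, 67, 73, 131, 122, 50, 39, 42, 43, 57, 50, 45, 45, 33, 31, 29, 30, 28, 29, 30, 28, 28, 29, 36, 45, 46, 43, 41, 40, 37, 33, 42, 134, 134, 139, 137, 133, 135
[... 818 characters left out ...]
, 50, 49, 50, 50, 50, 50, 48, 48, 47, 46, 46, 46, 44, 44, 42, 64, 136, 137, 138, 142, 132, 141, 138, 133, 215]
60 [174, 177, 176, 177, 176, 176, 177, 178, 176, 179, 178, 109, 52, 52, 50, 51, 50, 50, 48, 55, 76, 96, 86, 48, 47, 49, 45, 44, 44, 45, 43, 109, 113, 114, 113, 113, 113, 114, 114, 113, 114, 194]
70 [155, 164, 163, 163, 161, 161, 160, 160, 159, 159, 158, 157, 90, 91, 80, 54, 49, 85, 103, 110, 112, 35, 103, 111, 104, 100, 52, 60, 88, 89, 89, 91, 91, 89, 90, 89, 89, 91, 91, 91, 144, 164]
80 [231, 161, 164, 171, 172, 171, 171, 174, 174, 173, 174, 174, 101, 99, 100, 84, 65, 105, 112, 57, 82, 112, 104, 34, 111, 105, 93, 52, 99, 101, 100, 99, 99, 100, 100, 99, 100, 100, 100, 172, 180, 181]
```

The infuser hangs vertical, and its foot (col 316) is centred on the mug mouth (cols 262–370). Descending.

```bash
python3 -m inch '[{"grip":0,"xyz":[0.0155,-0.0005,0.0105],"dr":[-0.004,-0.005,-0.003]},{"grip":0,"xyz":[0.0155,0,0.0105],"dr":[0,0,0]},{"grip":0,"xyz":[0.014,0,0.014],"dr":[0,0,0]},{"grip":0,"xyz":[0.014,0,0.014],"dr":[0,0,0]},{"grip":0,"xyz":[0,0,0],"dr":[0,0,0]}]'
python3 -c "
from h import *
togo([.468,-.034,.150],flip=1)"
```

```text
t: 27.2
ee_pos: [0.3583, -0.0376, 0.3189]
tool_rot: [3.14, 0.783, -3.072]
force: [-0.5, -0.0, -1.3]
opening: 0.009
grip_force: 51.0
t 27.2 grasp [ 0.4674 -0.0298  0.209 ] rpy [ 3.14   0.783 -3.072] F [-0.5 -0.  -1.3] open 0.009 j [-0.17 -0.42 -1.02  0.2   0.17 -0.17]
shift in tool [ 0.0417 -0.0036  0.0421] turn [ 0.0048 -0.002   0.0033] shift in target frame [ 0.0418 -0.0035  0.042 ]
```

Run:
```python
import numpy as np
from scipy.optimize import least_squares
D=[(-1.145,.213,-.034,1.323,.207,-.455,.405),(.129,-.082,-.798,.069,.496,.061,.320),(.02,-.37,-.8,.36,.4063,.0133,.3932),(-.08,-.13,-.83,.09,.479,-.024,.3225),(-.09,-.35,-.81,.33,.4144,-.0237,.3857),(-.17,-.46,-.83,.43,.3659,-.0398,.3957),(-.17,-.42,-1.02,.20,.3583,-.0376,.3189),(-.2,-.03,-.79,.04,.5045,-.0736,.3056)]
def fk(q,j2,j3,j4):
    a,b,c,h=q;s=j2-j3;p=s+j4
    return np.array([a*np.sin(j2)+b*np.cos(s)+c*np.cos(p),h+a*np.cos(j2)-b*np.sin(s)-c*np.sin(p)])
f=lambda q:np.concatenate([fk(q,*d[1:4])-[np.hypot(d[4],d[5]),d[6]] for d in D])
r=least_squares(f,[.4,.4,.1,.3]);q=r.x;print(q,np.abs(r.fun).max())
for R,z,t in((.361,.2525,.785),(.370,.2525,.785),(.361,.258,.785),(.361+.02,.2525-.02,.785-.18)):
    s=least_squares(lambda v:fk(q,v[0],v[1],t-v[0]+v[1])-[R,z],[-.4,-1]);print(R,z,s.x,t-s.x[0]+s.x[1],np.abs(s.fun).max())
```

```text
[0.51677778 0.41143633 0.3206172  0.30877776] 0.012334735811956765
0.361 0.2525 [-0.20109789 -1.15677116] -0.1706732650215692 1.0577094755603866e-12
0.37 0.2525 [-0.17669222 -1.14241168] -0.18071945836816883 1.2025935802739696e-12
0.361 0.258 [-0.2221931  -1.14577864] -0.13858553853618272 2.419175970658216e-13
0.381 0.2325 [ 0.11468682 -1.31429092] -0.8239777376013692 4.354294702579864e-13
```

Run:
```python
import numpy as np
from scipy.optimize import least_squares
q=[0.51677778,0.41143633,0.3206172,0.30877776]
def fk(j2,j3,j4):
    a,b,c,h=q;s=j2-j3;p=s+j4
    return np.array([a*np.sin(j2)+b*np.cos(s)+c*np.cos(p),h+a*np.cos(j2)-b*np.sin(s)-c*np.sin(p)])
ik=lambda R,z,t:least_squares(lambda v:fk(v[0],v[1],t-v[0]+v[1])-[R,z],[-.4,-1]).x
print("now",ik(.3603,.3189,.788))
for gx,t in((.468,.785),(.476,.785),(.476,.84),(.476,.885),(.476,.7)):
    print(gx,t,ik(gx+.001-.155*np.cos(t),.1425+.155*np.sin(t),t))
```

```text
now [-0.39937117 -1.0182649 ]
0.468 0.785 [-0.20393646 -1.16022936]
0.476 0.785 [-0.18203882 -1.1475411 ]
0.476 0.84 [-0.19512547 -1.08268942]
0.476 0.885 [-0.19504927 -1.03067548]
0.476 0.7 [-0.1165459 -1.2525126]
```

```bash
python3 -m inch '[{"grip":0,"xyz":[0,-0.003,0],"dr":[0.004,0.03,0.003]},{"grip":0,"xyz":[0,0,0],"dr":[0,0.03,0]},{"grip":0,"xyz":[0,0,0],"dr":[0,0,0]}]'
python3 -c "
from h import *
togo([.476,-.034,.152],flip=1,tilt=.725)"
```

```text
t: 27.58
ee_pos: [0.3597, -0.0411, 0.3217]
tool_rot: [-3.141, 0.727, -3.076]
force: [0.2, -0.6, -0.7]
opening: 0.0087
grip_force: 51.0
t 27.57 grasp [ 0.4626 -0.0345  0.2059] rpy [-3.141  0.727 -3.076] F [ 0.2 -0.6 -0.7] open 0.0087 j [-0.18 -0.4  -0.97  0.28  0.16 -0.18]
shift in tool [ 0.0254 -0.0004  0.0492] turn [-0.0004  0.0024  0.0007] shift in target frame [ 0.0253 -0.0005  0.0493]
```

```bash
python3 -m inch '[{"grip":0,"xyz":[-0.010,0,0.009],"dr":[0,0,0]},{"grip":0,"xyz":[0.012,0,0.0135],"dr":[0,0,0]},{"grip":0,"xyz":[0.012,0,0.0135],"dr":[0,0,0]},{"grip":0,"xyz":[0.0115,0,0.013],"dr":[0,0,0]},{"grip":0,"xyz":[0,0,0],"dr":[0,0,0]}]'
python3 -c "
from h import *
togo([.476,-.034,.1425],flip=1,tilt=.725)"
```

```text
t: 28.2
ee_pos: [0.3728, -0.0403, 0.2663]
tool_rot: [-3.142, 0.725, -3.077]
force: [-0.4, -1.3, -1.0]
opening: 0.0094
grip_force: 50.9
t 28.2 grasp [ 0.4753 -0.0337  0.1503] rpy [-3.142  0.725 -3.077] F [-0.4 -1.3 -1. ] open 0.0094 j [-0.17 -0.28 -1.07  0.07  0.15 -0.17]
shift in tool [ 0.0047 -0.0004  0.0063] turn [-0.0001 -0.0003 -0.0001] shift in target frame [ 0.0047 -0.0004  0.0063]
```

Free so far. The last ~8 mm goes in 2 mm rows, watching the force.

```bash
python3 -m inch '[{"grip":0,"xyz":[0.0013,0,0.0015],"dr":[0,0,0]},{"grip":0,"xyz":[0.0013,0,0.0015],"dr":[0,0,0]},{"grip":0,"xyz":[0,0,0],"dr":[0,0,0]}]'
python3 -m inch '[{"grip":0,"xyz":[0.0008,0,0.0008],"dr":[0,0,0]},{"grip":0,"xyz":[0,0,0],"dr":[0,0,0]}]'
python3 -m inch '[{"grip":0,"xyz":[0.0008,0,0.0008],"dr":[0,0,0]},{"grip":0,"xyz":[0,0,0],"dr":[0,0,0]}]'
```

```text
t: 28.58
ee_pos: [0.373, -0.0406, 0.2637]
tool_rot: [-3.141, 0.727, -3.076]
force: [0.1, 0.2, -1.3]
opening: 0.0089
grip_force: 50.9
t: 28.82
ee_pos: [0.3727, -0.0406, 0.2623]
tool_rot: [-3.141, 0.727, -3.077]
force: [-0.6, 0.4, -1.7]
opening: 0.0092
grip_force: 50.9
t: 29.08
ee_pos: [0.3727, -0.0406, 0.261]
tool_rot: [-3.141, 0.727, -3.077]
force: [-1.0, 0.0, -1.1]
opening: 0.0096
grip_force: 50.9
```

```bash
python3 -m inch '[{"grip":0,"xyz":[0.0008,0,0.0008],"dr":[0,0,0]},{"grip":0,"xyz":[0,0,0],"dr":[0,0,0]}]'
python3 -m inch '[{"grip":0,"xyz":[0.0007,0,0.0007],"dr":[0,0,0]},{"grip":0,"xyz":[0,0,0],"dr":[0,0,0]}]'
```

```text
t: 29.32
ee_pos: [0.3726, -0.0406, 0.2599]
tool_rot: [-3.141, 0.726, -3.077]
force: [0.5, -0.6, -0.1]
opening: 0.0087
grip_force: 50.9
t: 29.58
ee_pos: [0.3725, -0.0406, 0.2589]
tool_rot: [-3.141, 0.727, -3.077]
force: [-1.3, 0.1, -1.8]
opening: 0.0092
grip_force: 50.9
```

```bash
python3 -m inch '[{"grip":0,"xyz":[0.0006,0,0.0007],"dr":[0,0,0]},{"grip":0,"xyz":[0,0,0],"dr":[0,0,0]}]'
```

```text
t: 29.82
ee_pos: [0.3727, -0.0406, 0.2582]
tool_rot: [-3.141, 0.727, -3.076]
force: [-1.3, 0.2, 1.1]
opening: 0.0091
grip_force: 51.2
```

Touching the floor. Releasing gently and retreating along the fingers.

```bash
python3 -m inch '[{"grip":0.18,"xyz":[0,0,0],"dr":[0,0,0]},{"grip":0.35,"xyz":[0,0,0],"dr":[0,0,0]},{"grip":0.5,"xyz":[0,0,0],"dr":[0,0,0]},{"grip":0.5,"xyz":[0,0,0],"dr":[0,0,0]},{"grip":0.5,"xyz":[0,0,0],"dr":[0,0,0]}]'
python3 - <<'E'
from h import *
from station import manip
togo([.476,-.034,.1425],flip=1,tilt=.725)
d=manip.get_image("wrist");cv2.imwrite("pics/w14.png",d["image"]);g=d["image"].max(2)
for v in(150,180,210,240,260,280,300,315):print(v,g[v,240:400:4].tolist())
E
```

```text
t: 30.45
ee_pos: [0.3726, -0.0406, 0.2581]
tool_rot: [-3.141, 0.727, -3.077]
force: [-0.2, 0.1, 0.1]
opening: 0.0425
grip_force: 0.0
t 30.45 grasp [ 0.4754 -0.034   0.1423] rpy [-3.141  0.727 -3.077] F [-0.2  0.1  0.1] open 0.0425 j [-0.17 -0.26 -1.08  0.03  0.15 -0.17]
shift in tool [-0.0009 -0.0001  0.0002] turn [-0.0008  0.0017  0.    ] shift in target frame [-0.0009 -0.0001  0.0002]
150 [100, 67, 65, 59, 60, 58, 60, 59, 57, 57, 93, 110, 113, 113, 115, 116, 117, 117, 117, 115, 113, 108, 103, 62, 51, 53, 50, 52, 49, 49, 48, 48, 45, 44, 42, 43, 46, 45, 118, 131]
180 [62, 63, 62, 63, 58, 59, 58, 55, 57, 57, 58, 56, 58, 61, 107, 118, 110, 94, 64, 56, 57, 55, 56, 54, 54, 54, 52, 51, 51, 50, 50, 49, 49, 47, 45, 45, 44, 40, 43, 72]
210 [99, 117, 109, 167, 168, 147, 76, 63, 61, 61, 61, 61, 62, 109, 120, 115, 101, 76, 62, 62, 62, 60, 60, 59, 58, 59, 59, 59, 57, 57, 55, 56, 87, 177, 198, 202, 199, 199, 198, 189]
240 [227, 177, 54, 55, 104, 106, 105, 54, 52, 84, 216, 191, 111, 123, 120, 108, 109, 161, 168, 155, 155, 166, 170, 157, 136, 80, 91, 102, 107, 78, 50, 50, 95, 105, 105, 51, 49, 102, 230, 222]
260 [52, 52, 52, 52, 120, 94, 54, 54, 52, 78, 192, 113, 119, 124, 116, 99, 225, 227, 226, 226, 227, 228, 228, 112, 78, 82, 96, 107, 100, 69, 52, 50, 49, 58, 130, 48, 45, 46, 44, 44]
280 [44, 47, 46, 46, 48, 49, 54, 50, 167, 233, 194, 177, 198, 186, 149, 149, 204, 198, 203, 203, 201, 199, 194, 179, 78, 80, 91, 104, 112, 115, 109, 47, 49, 48, 45, 44, 44, 42, 41, 41]
300 [45, 44, 43, 43, 46, 47, 51, 233, 238, 133, 125, 129, 126, 124, 197, 170, 223, 220, 223, 224, 218, 219, 217, 202, 132, 135, 136, 137, 138, 138, 137, 131, 51, 43, 43, 40, 38, 42, 43, 39]
315 [36, 38, 38, 40, 39, 43, 44, 78, 55, 54, 56, 58, 56, 84, 130, 166, 220, 229, 229, 231, 232, 231, 222, 220, 172, 110, 76, 73, 71, 71, 73, 73, 47, 41, 41, 38, 39, 38, 37, 37]
```

The handle leaned about 8 mm toward −y. I'll centre the jaws on it and then retreat.

```bash
python3 -m inch '[{"grip":0.6,"xyz":[0,-0.004,0],"dr":[0,0,0]},{"grip":0.6,"xyz":[0,-0.004,0],"dr":[0,0,0]},{"grip":0.6,"xyz":[0,0,0],"dr":[0,0,0]},{"grip":0.6,"xyz":[0,0,-0.01],"dr":[0,0,0]}]'
python3 - <<'E'
from h import *
from station import manip
togo([.476,-.042,.1425],flip=1,tilt=.725)
d=manip.get_image("wrist");cv2.imwrite("pics/w15.png",d["image"]);g=d["image"].max(2)
for v in(180,210,240,260,280,300,315):print(v,g[v,240:400:4].tolist())
E
```

```text
t: 31.0
ee_pos: [0.3661, -0.049, 0.2653]
tool_rot: [-3.141, 0.725, -3.077]
force: [0.0, -0.7, -1.2]
opening: 0.0513
grip_force: 0.0
t 31.0 grasp [ 0.4688 -0.0424  0.1494] rpy [-3.141  0.725 -3.077] F [ 0.  -0.7 -1.2] open 0.0513 j [-0.2  -0.29 -1.07  0.08  0.17 -0.2 ]
shift in tool [-0.0009 -0.0001  0.0099] turn [-0.0006  0.0003 -0.0002] shift in target frame [-0.0009 -0.0001  0.0099]
180 [70, 68, 67, 65, 63, 58, 58, 60, 54, 54, 56, 56, 54, 54, 54, 54, 56, 93, 108, 110, 99, 59, 54, 52, 51, 53, 50, 49, 50, 49, 47, 47, 45, 47, 45, 44, 42, 41, 41, 37]
210 [90, 89, 99, 200, 124, 125, 188, 195, 197, 206, 209, 180, 91, 64, 61, 60, 90, 109, 115, 106, 81, 59, 59, 58, 58, 58, 56, 55, 56, 55, 55, 56, 103, 193, 222, 221, 226, 227, 228, 224]
240 [58, 65, 103, 103, 86, 56, 56, 96, 216, 217, 219, 214, 192, 198, 197, 140, 112, 120, 114, 98, 215, 215, 217, 219, 218, 123, 75, 87, 98, 102, 104, 84, 47, 46, 58, 100, 100, 72, 45, 64]
260 [55, 119, 110, 57, 56, 56, 56, 95, 223, 222, 223, 203, 181, 179, 185, 109, 118, 120, 109, 196, 219, 220, 219, 219, 157, 76, 77, 90, 102, 107, 110, 80, 47, 45, 45, 46, 69, 123, 54, 43]
280 [49, 50, 51, 55, 53, 54, 207, 227, 229, 229, 229, 224, 211, 210, 139, 158, 184, 170, 117, 200, 191, 194, 190, 189, 175, 76, 73, 78, 92, 94, 106, 99, 96, 45, 43, 45, 41, 41, 40, 40]
300 [43, 46, 46, 48, 114, 227, 237, 236, 236, 237, 238, 227, 209, 119, 123, 129, 126, 141, 174, 216, 215, 211, 213, 207, 211, 209, 182, 179, 140, 119, 126, 71, 73, 72, 112, 43, 40, 38, 37, 39]
315 [39, 44, 43, 45, 47, 125, 75, 70, 67, 68, 75, 72, 63, 83, 124, 161, 167, 183, 173, 228, 230, 229, 226, 219, 166, 106, 81, 71, 73, 71, 69, 67, 69, 213, 41, 38, 38, 38, 37, 34]
```

The handle is clear of both fingers and stable. Retreating.

```bash
python3 -m inch '[{"grip":0.6,"xyz":[0,-0.001,-0.02],"dr":[0,0,0]},{"grip":0.6,"xyz":[0,0,-0.03],"dr":[0,0,0]},{"grip":0.6,"xyz":[0,0,-0.03],"dr":[0,0,0]},{"grip":0.6,"xyz":[-0.01,0,-0.03],"dr":[0,0,0]},{"grip":0.6,"xyz":[0,0,0],"dr":[0,0,0]}]'
python3 - <<'E'
from h import *
from station import manip
s=manip.read_state();p,r=np.array(s["ee_pos"]),s["tool_rot"];T=rot(r);print(p,s["force"])
d=manip.get_image("wrist")["image"];cv2.imwrite("pics/w16.png",d);g=d.max(2)
def wproj(X):
    c=HE[:3,:3].T@(T.T@(np.array(X)-p)-HE[:3,3]);return (283.17*c[0]/c[2]+316.54,283.17*c[1]/c[2]+189.855)
for X in([.468,-.034,.106],[.468+.044,-.034,.106],[.468,.010,.106],[.468,-.042,.2]):print(X,np.round(wproj(X),1))
for v in range(60,290,20):print(v,g[v,220:400:5].tolist())
b=manip.get_image("side")["image"].max(2);a=manip.get_image("scene")["image"].max(2)
for n,o,f,(x0,x1,y0,y1) in(("scene",a,"sc9",(312,350,216,260)),("side",b,"si9",(280,325,214,255))):
    k=cv2.imread(f"pics/{f}.png").max(2)
    for im in(k,o):
        m=(im<62).astype(np.uint8);q=np.zeros_like(m);q[y0:y1,x0:x1]=m[y0:y1,x0:x1];st=cv2.connectedComponentsWithStats(q)[2];i=1+st[1:,4].argmax();print(n,st[i])
# left-rail tools unchanged? (scene region)
k=cv2.imread("pics/sc9.png").max(2).astype(int);print("rail diff",np.abs(k-a)[195:260,222:268].mean(),np.abs(k-a)[195:260,222:268].max())
E
```

```text
t: 31.68
ee_pos: [0.3009, -0.0543, 0.3569]
tool_rot: [-3.139, 0.731, -3.075]
force: [-0.1, -0.0, -0.6]
opening: 0.0513
grip_force: 0.0
[ 0.30091229 -0.05430938  0.3569296 ] [-0.05520527 -0.01600222 -0.59792378]
[0.468, -0.034, 0.106] [327.5 140.4]
[0.512, -0.034, 0.106] [323.4 168.7]
[0.468, 0.01, 0.106] [373.7 142.6]
[0.468, -0.042, 0.2] [319.3 232.3]
60 [205, 211, 211, 207, 212, 203, 217, 209, 208, 208, 204, 209, 223, 209, 205, 177, 67, 39, 39, 40, 39, 38, 39, 36, 37, 35, 72, 114, 113, 117, 116, 119, 116, 116, 117, 115]
80 [207, 211, 215, 206, 203, 219, 208, 209, 208, 212, 207, 213, 121, 118, 116, 44, 44, 42, 41, 41, 40, 39, 38, 39, 38, 37, 37, 34, 120, 115, 111, 117, 113, 114, 114, 115]
100 [210, 208, 206, 210, 213, 211, 210, 211, 208, 124, 80, 73, 51, 53, 46, 46, 45, 43, 44, 42, 40, 39, 41, 39, 37, 36, 39, 36, 35, 109, 114, 114, 120, 118, 117, 119]
120 [214, 210, 208, 210, 207, 209, 204, 70, 95, 193, 169, 215, 118, 50, 48, 48, 48, 81, 96, 98, 99, 97, 93, 66, 44, 42, 41, 39, 35, 36, 107, 117, 114, 115, 117, 206]
140 [203, 204, 217, 212, 209, 189, 160, 108, 74, 71, 61, 58, 55, 51, 
[... 729 characters left out ...]
198, 70, 69, 82, 72, 70, 110, 95, 128, 90, 94, 69, 39, 96]
240 [40, 43, 44, 48, 45, 70, 90, 87, 52, 52, 190, 206, 215, 212, 214, 194, 164, 171, 129, 185, 195, 194, 196, 97, 69, 82, 98, 96, 93, 54, 40, 42, 87, 86, 39, 37]
260 [41, 38, 39, 39, 45, 109, 50, 46, 49, 49, 180, 202, 209, 206, 214, 205, 201, 176, 185, 183, 184, 183, 182, 188, 181, 171, 98, 106, 114, 61, 42, 41, 39, 94, 92, 36]
280 [32, 33, 34, 37, 37, 41, 42, 43, 46, 185, 190, 185, 188, 193, 175, 168, 199, 204, 208, 207, 208, 209, 205, 206, 209, 206, 208, 209, 210, 209, 140, 42, 43, 39, 37, 38]
scene [320 220  22  33 509]
scene [320 216  22  37 501]
side [287 216  23  35 624]
side [287 216  28  35 637]
rail diff 2.346488294314381 80
```

The mug hasn't moved, the infuser stands in it, and the left rail is unchanged. I'll settle briefly and hand in.

```bash
python3 -m inch '[{"grip":0.6,"xyz":[-0.01,0,-0.01],"dr":[0,0,0]},{"grip":0.6,"xyz":[0,0,0],"dr":[0,0,0]},{"grip":0.6,"xyz":[0,0,0],"dr":[0,0,0]},{"grip":0.6,"xyz":[0,0,0],"dr":[0,0,0]}]'
python3 -c "
from station import manip
print(manip.finish_job())"
```

```text
t: 32.33
ee_pos: [0.3017, -0.054, 0.3678]
tool_rot: [-3.141, 0.726, -3.077]
force: [0.8, -0.6, 0.4]
opening: 0.0513
grip_force: 0.0
the job is handed in; nothing more can be done
None
```

The job is handed in at 32 s: the dipper and scoop hang on the left-hand rail and the infuser stands foot down in the mug, leaning slightly; the mug did not move, nothing was dropped, and no verdict was returned.

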